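# Put the washed icing tools away to drain

### The arm

A 6-joint arm with a two-finger parallel gripper is mounted at the origin on the work surface. World frame = base frame: x ahead of the robot, y to its left, z up, the work surface at z = 0. Lengths are in m, angles in rad, forces in N, time in s.
With the tool pointing down it reaches from about 0.35 to 0.975 m from the base axis. Payload 4.9 kg.
Tool frame: the origin (TCP) lies midway between the tips of the shut fingers; the grasp point (between the pads) lies 19 mm behind it (manip.pinch_z is the distance from the TCP to the grasp point, in m); z points along the fingers, y is the direction in which the jaws open and shut (so a half turn about z gives the same grasp; the last joint's range is limited). The gripper opens to 85 mm and grips with 20 to 120 N. Pads are 22 mm wide; open, the fingers measure 114 mm over their backs; the gripper's body (76 mm by 85 mm) begins 54 mm behind the grasp point. The pads swing forward as they close: fully open they stand 13 mm farther back than shut.
Start: joints at [1.223, 0.053, 1.613, -0, 1.476, -0.119], TCP at [0.142, 0.609, 0.231] pointing down, gripper open.
Joint ranges: [-3.01, 3.01], [-1.01, 2.22], [0.06, 2.58], [-1.02, 4.17], [0.09, 2.62], [-3.14, 3.14]. Speed limits (rad/s): [2.57, 2.57, 3.14, 3.14, 3.14, 3.14].

### API

Orientations are given as a unit quaternion [w, x, y, z].
In Python, from plant import manip gives the robot as it stands.
- The arm moves only by the tool drive_tool, never from a script. Its argument "commands" is text: rows parted by semicolons, each of 5 numbers parted by spaces: the finger opening in mm, from 0 to 85.4, then the shift along the tool's x, y, z in units of 30 mm (1.0 is 30 mm), then the turn about the tool's z in degrees. A call has exactly 8 rows; each row shifts and turns the commanded pose from where the row before left it, along the tool's axes as they then stand; what a row does not reach is not made up. A row lasts 1/8 s, in which the tool goes at most 62.5 mm and 10.7 degrees, less where a joint would pass 70% of its speed; a pose out of reach is approached as far as the arm can. A call is refused whole if a number of a shift passes 1 or a number of a turn 10.7, either way. A call with a gripper value outside its range is refused whole. The fingers move at their own pace and stop on an object; the grip force is fixed at half the most. Time passes only in rows, so rows that do not move let the fingers close, or fill a call up. It gives the time, the measured TCP pose, the force and the opening at its end, in the units of the state.
- manip.state(): the state, without advancing time (a new reading comes with each control period).
- manip.grab_frame(name): name is "scene" or "top" or "wrist"; returns the picture (384x512x3 uint8, red, green, blue); there is no depth.
- manip.camera_params(name): a dict with "fx", "fy", "cx", "cy" (pixels), "xyz" and "orientation" of the camera in the world. Camera axes: x right, y down, z forward; pixel columns grow to the right and rows downward; lengths in m; the calibration is good to about 2 mm. The wrist camera is an equidistant fisheye: a pixel r from the principal point sees the ray r / f radians off the axis. A picture is of the moment at which its call begins: read the wrist's pose just before it. camera_params takes no time and is no camera call; for the wrist camera it gives the pose at the moment of the call.
- manip.job_done(): hands the job in, once; it reports no verdict.
The state is a dict: "time": time; "joint_pos": joint angles; "joint_vel": joint speeds; "joint_efforts": joint torques, N m; "tool_pos": TCP position; "tool_rot": TCP orientation; "contact_force": force on the tool from outside, world axes, zero at the start; "ft_torque": the same for the moment, N m; "gripper_width": opening from 0.0 (shut) to 1.0 (fully open).
Only numpy, scipy, OpenCV 4.12 (cv2) and the standard library are available. Lean on these libraries where they do the work, as an engineer would, in place of code of your own. Each camera call takes 0.05 s, during which the arm holds its last target. There are 200 camera calls.

### The job

Put the two washed icing tools away to drain. Lay the fondant smoother flat on the sloped stand, handle up, with one of its long edges resting fully against the bottom lip and both ends on the stand, and hang the spatula by its steel eye in the bend of the red hook inside the low wire cabinet, so that it hangs straight down, still and free of the bench. Leave the cupcakes and other things on the bench where they are.

Things in the scene. Friction and masses are not known exactly. Their poses are not given: they have to be found in the camera images.
- spatula_grip (a point): Grip point of the spatula, which lies flat: on its red handle (22 wide, 24 high) near the balance point, half-way up (12 above the underside); grip across the 22 width. Axes: x along the handle to the eye, z up out of its upper face.
- spatula_eye (a point): Centre of the spatula's steel eye, 110 along x from the grip point, at the same height: a round wire ring 26 inside diameter, 42 outside, wire 8 thick, lying in the spatula's own xy plane. Same axes as the grip point.
- smoother_mid (a point): Fondant smoother: white plate 76 (x) by 140 (y) by 6 thick with a blue upright handle block on top, 22 (x) by 95 (y), reaching 46 above the underside; about 0.16 kg. This point is its centre, 23 above the underside. z points up through the handle; same either way round.
- stand_seat (a point): On the face of the fixed white sloped stand, at mid-width, 38 up the slope from the lip: where the centre of the smoother's underside comes to rest. 46 above the table. Axes: x up the slope, y along the lip, z square out of the face. Face 180 wide, sloping 30 degrees, from x = -38 (blue lip 12 high) to +76; top about 87 above the table.
- hook_bend (a point): Centre of the bend (lowest point) of the red wire hook (wire 7 thick) inside the cabinet, fixed, 235 above the table. Axes: x level, from the open front into the cabinet, y to the left seen from the front, z up. The shank slopes from the back rail (x +52, z +12) down to the bend; the tip turns up towards the open front.
- hook_tip (a point): Tip of the red hook (centre of its round end, radius 3.5), 18 nearer the front and 18 higher than the bend. Same axes.
- cupcake_a_mid (a point): A cupcake, 62 wide and 59 high, on the bench near the stand; centre, half-way up. Leave it.
- cupcake_b_mid (a point): A cupcake, 62 wide and 59 high, towards the far side; centre. Leave it.
- cupcake_c_mid (a point): A cupcake, 62 wide and 59 high, towards the far side; centre. Leave it.
- jar_mid (a point): An amber glass jar with yellow cap, 64 wide, 90 high; centre. Leave it.
- mug_mid (a point): A blue mug, 76 wide, 75 high, on the robot's left near the front of the cabinet; centre. Leave it.
- bowl_mid (a point): A steel bowl, 120 wide, 60 high, far right; centre. Leave it.
- spatula: The whole spatula, about 0.11 kg; origin on its underside below the grip point, same axes. Handle from x = -30 to +94, flat white blade 56 x 56 x 9 from -29 to -85, steel eye round x = +110; blade and eye lie at mid-height of the handle (12 above the underside).
- smoother: The whole smoother; origin on its underside below smoother_mid, same axes.
- cabinet: Low wire cabinet, fixed; origin on the table straight below the hook's bend, same axes as the hook. Open front at x = -85, sides at y = +-95, back at x = +52, wire roof underside 312 above the table. A blue header strip 3 thick hangs across the front from the roof down to 262 above the table: come in under it, rise behind it. A black bumper bar (z 107-123, front x = +14) stops the hung handle from swinging.
Not all that is in view belongs to the job. Of the things that look like the spatula, the larger one is meant. Leave any green look-alike of the smoother alone.

How it is judged:
By the outcome, as a careful person would: the job done as asked, in the order asked, and still so for the second after the job is handed in, with the robot touching nothing.
It also fails if it takes over 72 s, if anything falls off the work surface, if the arm or the gripper's body presses on something with over 40 N, if the wrist force passes 120 N, or if a joint passes its speed limit or range.

## Working session

There is one attempt and no reset: what is moved stays moved. The work goes in short steps, Python scripts to look and compute and a tool call to move; the robot and the scene stay as the last step left them, time stands still between calls to the robot, and variables do not carry over. Pictures are saved under pics/ and viewed, about 8 in all and at most 12, crops included, and the job is handed in when it is done.

Besides the shell and the picture viewer there is one more tool, called after "Emit:" by a JSON object that holds its "name" and its "arguments". drive_tool: Moves the arm, as the interface text tells. Its arguments: {"type":"object","properties":{"commands":{"type":"string"}},"required":["commands"]}

```bash
ls; mkdir -p pics
cat > h.py <<'E'
import numpy as np, cv2, json
from scipy.spatial.transform import Rotation as R
from plant import manip
def rot(q): return R.from_quat(np.r_[q[1:],q[0]]).as_matrix()
def snap(n,f):
    c=manip.camera_params(n); im=manip.grab_frame(n)
    cv2.imwrite(f'pics/{f}.png',im[:,:,::-1]); json.dump({k:(list(v) if hasattr(v,'__len__') and not isinstance(v,str) else v) for k,v in c.items() if k in('fx','fy','cx','cy','xyz','orientation')},open(f'pics/{f}.json','w'))
    return im,c
def load(f): return cv2.imread(f'pics/{f}.png')[:,:,::-1].copy(), json.load(open(f'pics/{f}.json'))
def ray(c,u,v,fish=False):
    a=np.array([(u-c['cx'])/c['fx'],(v-c['cy'])/c['fy'],1.])
    if fish:
        r=np.hypot(a[0],a[1]); s=np.sin(r)/max(r,1e-9); a=np.array([a[0]*s,a[1]*s,np.cos(r)])
    return np.array(c['xyz']),rot(c['orientation'])@a
def onz(c,u,v,z,fish=False):
    o,d=ray(c,u,v,fish); return o+d*(z-o[2])/d[2]
def proj(c,p,fish=False):
    a=rot(c['orientation']).T@(np.array(p)-c['xyz'])
    if fish:
        r=np.hypot(a[0],a[1]); t=np.arctan2(r,a[2]); a=np.array([a[0]/r*t,a[1]/r*t,1])
    return c['cx']+c['fx']*a[0]/a[2],c['cy']+c['fy']*a[1]/a[2]
E
python3 - <<'E'
from h import *
ims=[snap(n,n+'0') for n in('scene','top')]
for im,c in ims: print({k:np.round(c[k],3).tolist() for k in c if k in('fx','cx','cy','xyz','orientation')})
s=manip.state(); print(s['time'],s['tool_rot'],manip.pinch_z)
cv2.imwrite('pics/both.png',np.vstack([cv2.resize(ims[0][0],(400,300)),cv2.resize(ims[1][0],(400,300))])[:,:,::-1])
E
```

```text
pics
{'fx': 429.784, 'cx': 259.538, 'cy': 189.588, 'xyz': [1.505, -0.115, 0.96], 'orientation': [-0.312, 0.655, 0.622, -0.295]}
{'fx': 372.464, 'cx': 252.345, 'cy': 191.884, 'xyz': [0.364, -0.079, 1.088], 'orientation': [0.078, -0.694, 0.712, -0.077]}
0.1 [-2.13261708e-04  1.14129330e-01  9.93465437e-01 -9.36387976e-04] 0.0187
```

View pics/scene0.png

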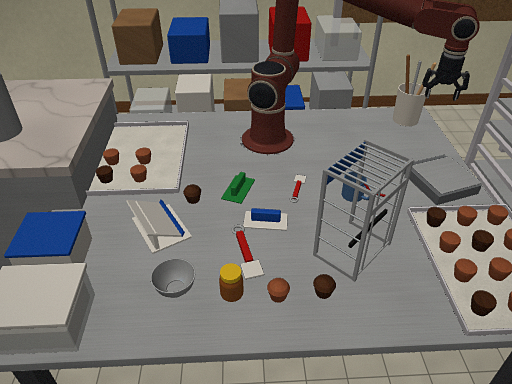

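View pics/top0.png

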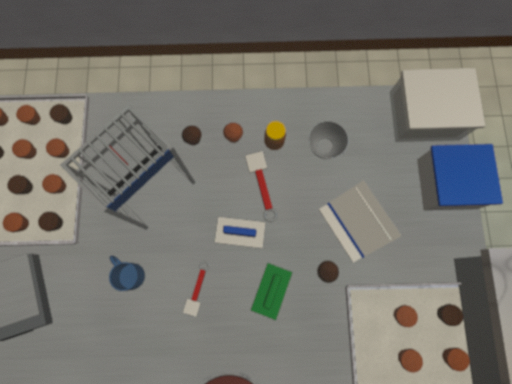

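Run:
```python
from h import *
im,c=load('top0'); sc,cs=load('scene0')
hsv=cv2.cvtColor(im,cv2.COLOR_RGB2HSV); hs=cv2.cvtColor(sc,cv2.COLOR_RGB2HSV)
def comps(h,lo,hi,box,mn=6):
    m=cv2.inRange(h,np.array(lo),np.array(hi)); k=np.zeros_like(m); x0,y0,x1,y1=box; k[y0:y1,x0:x1]=m[y0:y1,x0:x1]
    cs_,_=cv2.findContours(k,cv2.RETR_EXTERNAL,cv2.CHAIN_APPROX_NONE)
    return [q for q in cs_ if len(q)>mn]
def show(n,cc,cam,z):
    for q in cc:
        r=cv2.minAreaRect(q); b=cv2.boxPoints(r)
        P=np.array([onz(cam,u,v,z)[:2] for u,v in b]); C=onz(cam,*r[0],z)[:2]
        e=[P[1]-P[0],P[2]-P[1]]; e.sort(key=np.linalg.norm)
        print(n,np.round(r[0],1),'C',np.round(C*1000),'size',np.round([np.linalg.norm(x)*1000 for x in e]),'long dir deg',round(np.degrees(np.arctan2(e[1][1],e[1][0])),1))
red1=[0,150,90];red2=[8,255,255]
show('spat handle',comps(hsv,red1,red2,(240,160,290,225)),c,.024)
show('small',comps(hsv,red1,red2,(180,255,220,300)),c,.02)
bl=([105,120,60],[125,255,255])
show('smooth handle',comps(hsv,*bl,(210,210,275,255)),c,.046)
show('lip',comps(hsv,*bl,(310,180,370,265)),c,.025)
show('header',comps(hsv,*bl,(95,140,180,220)),c,.312)
wh=([0,0,185],[180,45,255])
show('smooth plate',comps(hsv,*wh,(205,205,275,255)),c,.006)
show('blade',comps(hsv,*wh,(240,145,275,180)),c,.016)
show('stand',comps(hsv,*wh,(310,180,405,265)),c,.05)
show('mug',comps(hsv,*bl,(100,250,150,300)),c,.07)
A=cv2.resize(im[135:260,205:290],None,fx=4,fy=4,interpolation=cv2.INTER_CUBIC)
B=cv2.resize(im[100:235,60:200],None,fx=3,fy=3,interpolation=cv2.INTER_CUBIC)
C=cv2.resize(im[175:265,310:405],None,fx=3,fy=3,interpolation=cv2.INTER_CUBIC)
out=np.zeros((600,790,3),np.uint8); out[:500,:340]=A; out[:405,345:765]=B
D=cv2.resize(C,None,fx=.68,fy=.68); out[410:410+D.shape[0],345:345+D.shape[1]]=D
E_=sc[190:255,135:195]; E_=cv2.resize(E_,None,fx=2.8,fy=2.8); out[410:410+E_.shape[0],560:560+E_.shape[1]]=E_
cv2.imwrite('pics/crop1.png',out[:,:,::-1])
```

```text
spat handle [263.2 189.1] C [ 609. -112.] size [ 17. 117.] long dir deg -167.0
small [198.1 284.7] C [341.  78.] size [12. 82.] long dir deg -17.3
smooth handle [239.  230.8] C [485. -40.] size [17. 86.] long dir deg -98.6
stand [342.9 237.6] C [ 459. -328.] size [ 18. 133.] long dir deg -151.3
stand [330.2 215.8] C [ 521. -297.] size [10. 23.] long dir deg -138.2
```

View pics/crop1.png

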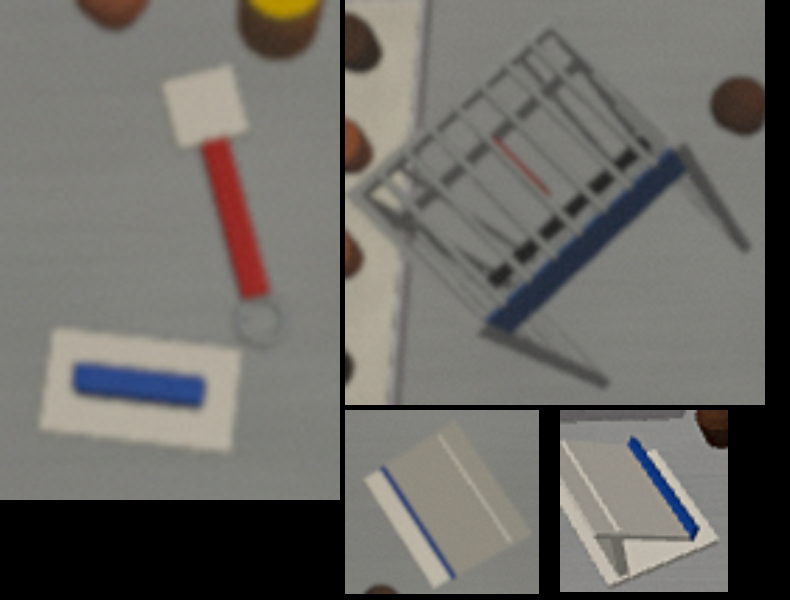

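Run:
```python
from h import *
im,c=load('top0'); sc,cs=load('scene0')
def m(img,kind):
    h=cv2.cvtColor(img,cv2.COLOR_RGB2HSV); H,S,V=[h[:,:,i].astype(int) for i in range(3)]
    if kind=='red': k=((H<8)|(H>172))&(S>110)&(V>60)
    if kind=='blue': k=(abs(H-114)<14)&(S>90)&(V>40)
    if kind=='white': k=(V>165)&(S<60)
    if kind=='cream': k=(V>150)&(S<60)
    return k.astype(np.uint8)*255
def show(n,img,cam,kind,box,z,mn=6):
    k=np.zeros(img.shape[:2],np.uint8); x0,y0,x1,y1=box; k[y0:y1,x0:x1]=m(img,kind)[y0:y1,x0:x1]
    for q in cv2.findContours(k,cv2.RETR_EXTERNAL,cv2.CHAIN_APPROX_NONE)[0]:
        if len(q)<mn: continue
        P=np.array([onz(cam,u,v,z)[:2]*1000 for u,v in q[:,0].astype(float)],np.float32)
        (C,s,a)=cv2.minAreaRect(P); b=cv2.boxPoints((C,s,a)); e=sorted([b[1]-b[0],b[2]-b[1]],key=np.linalg.norm)
        print(n,kind,'C',np.round(C,1),'size',np.round([np.linalg.norm(x)+2.5 for x in e]),'long',round(np.degrees(np.arctan2(e[1][1],e[1][0]))%180,1),'px',q[:,0].min(0),q[:,0].max(0))
T=('top',im,c); S=('scene',sc,cs)
show(*T,'red',(240,160,290,225),.024); show(*S,'red',(225,225,265,265),.024)
show(*T,'blue',(210,210,275,255),.046); show(*S,'blue',(245,200,290,230),.046)
show(*T,'white',(205,205,275,255),.006); show(*S,'white',(235,200,295,235),.006)
show(*T,'white',(240,145,275,180),.0165); show(*S,'white',(235,255,270,285),.0165)
print('stand');show(*T,'blue',(310,180,380,265),.025,20);show(*S,'blue',(155,195,195,240),.025,20)
print('cabinet');show(*T,'blue',(95,140,180,220),.262,20);show(*T,'red',(95,130,140,175),.253);show(*S,'red',(325,160,390,215),.253);show(*S,'blue',(325,140,375,185),.287)
print('cupA');
for n,cam,u,v,z in[('cupa',c,328,271,.055),('jar',c,276,131,.09),('mug',c,126,277,.07)]: print(n,onz(cam,u,v,z))
```

```text
top red C [ 609.4 -111.8] size [ 23. 123.] long 13.3 px [256 170] [271 208]
scene red C [ 617.1 -113.7] size [ 26. 132.] long 13.2 px [236 231] [252 262]
top blue C [485.6 -40.7] size [21. 91.] long 81.8 px [224 226] [255 235]
scene blue C [508.7 -42.5] size [59. 97.] long 81.9 px [251 208] [280 221]
top white C [486.8 -40.6] size [ 74. 139.] long 81.6 px [216 218] [264 246]
scene white C [489.7 -41.1] size [ 78. 140.] long 82.1 px [243 211] [286 229]
top white C [697.4 -92.4] size [51. 52.] long 102.8 px [247 152] [265 170]
scene white C [700.2 -92.6] size [56. 57.] long 12.9 px [241 260] [263 277]
stand
top blue C [ 483.8 -342.8] size [  7. 174.] long 29.4 px [329 204] [362 256]
scene blue C [ 479.6 -342.9] size [ 16. 201.] long 29.2 px [159 199] [184 236]
cabinet
top blue C [582.3 175.7] size [ 21. 186.] long 134.1 px [108 151] [171 208]
scene red C [674.2 246.6] size [13. 16.] long 63.9 px [380 193] [385 196]
scene red C [638.2 215.4] size [ 9. 25.] long 9.7 px [364 184] [369 189]
scene blue C [667.5 188.7] size [ 7. 10.] long 87.2 px [360 183] [363 184]
scene blue C [647.2 199.1
[... 229 characters left out ...]
ize [15. 25.] long 43.3 px [349 172] [356 176]
scene blue C [609.8 130.1] size [13. 37.] long 43.6 px [328 167] [340 174]
scene blue C [592.9 147.4] size [15. 37.] long 47.9 px [333 164] [345 170]
scene blue C [575.3 165. ] size [16. 36.] long 42.3 px [338 159] [350 166]
scene blue C [559.1 183.2] size [16. 38.] long 46.7 px [344 156] [356 162]
scene blue C [540.5 201.8] size [16. 41.] long 41.3 px [348 152] [362 158]
scene blue C [521.8 216.3] size [15. 31.] long 40.6 px [354 148] [363 153]
scene blue C [498.8 230.6] size [13. 18.] long 39.9 px [359 145] [364 148]
cupA
cupa [ 0.36908819 -0.27927624  0.055     ]
jar [ 0.76223383 -0.15172933  0.09      ]
mug [0.36712852 0.26316703 0.07      ]
```

```bash
cat >> h.py <<'E'
def cur():
    s=manip.state(); M=rot(s['tool_rot']); return np.array(s['tool_pos'])*1000, np.degrees(np.arctan2(M[1,1],M[0,1])), s
def plan(p1,yh1,N,g=85,p0=None,yh0=None):
    """rows from pose p0 (mm, tool y heading deg) to p1; tool pointing down"""
    if p0 is None: p0,yh0,_=cur()
    d=np.array(p1,float)-p0; t=(-(yh1-yh0)+180)%360-180; t=yh0-yh1 if abs(yh0-yh1)<=180 else t
    tr=round(t/N,1); h=yh0; done=np.zeros(3); rows=[]
    for i in range(N):
        w=d*(i+1)/N-done; a=np.radians(h); y=np.array([np.cos(a),np.sin(a)]); x=np.array([-y[1],y[0]])
        # z down, y heading h -> x = y cross z = (-sin... ) checked below
        x=np.cross(np.r_[y,0],[0,0,-1])[:2]
        s=np.clip(np.round(np.array([x@w[:2],y@w[:2],-w[2]])/30,2),-1,1)
        done+=np.r_[(x*s[0]+y*s[1])*30,-s[2]*30]; h-=tr
        rows.append(f"{g} {s[0]:g} {s[1]:g} {s[2]:g} {tr:g}")
    for k in range(0,N,8): print('; '.join(rows[k:k+8]))
    print('end',np.round(p0+done),'yh',round(h,1))
E
python3 - <<'E'
from h import *
p,h,s=cur(); M=rot(s['tool_rot']); print(p,h,M[:,0].round(3))
plan([486.5,-40.7,150],-8.2,24)
E
```

```text
[141.56572414 608.16788505 230.15810338] 76.89318802918412 [-0.974  0.227  0.   ]
85 -0.67 -0.77 0.11 3.5; 85 -0.72 -0.73 0.11 3.5; 85 -0.76 -0.68 0.11 3.5; 85 -0.8 -0.63 0.12 3.5; 85 -0.83 -0.59 0.11 3.5; 85 -0.87 -0.53 0.11 3.5; 85 -0.91 -0.47 0.11 3.5; 85 -0.93 -0.43 0.11 3.5
85 -0.95 -0.36 0.11 3.5; 85 -0.97 -0.31 0.11 3.5; 85 -0.99 -0.24 0.11 3.5; 85 -1 -0.18 0.12 3.5; 85 -1 -0.13 0.11 3.5; 85 -1 -0.06 0.11 3.5; 85 -1 0.01 0.11 3.5; 85 -1 0.07 0.11 3.5
85 -1 0.13 0.11 3.5; 85 -1 0.19 0.11 3.5; 85 -1 0.25 0.12 3.5; 85 -1 0.32 0.11 3.5; 85 -1 0.37 0.11 3.5; 85 -0.94 0.43 0.11 3.5; 85 -0.9 0.48 0.11 3.5; 85 -0.87 0.53 0.11 3.5
end [486. -41. 150.] yh -7.1
```

Emit:
{"name": "drive_tool", "arguments": {"commands": "85 -0.67 -0.77 0.11 3.5; 85 -0.72 -0.73 0.11 3.5; 85 -0.76 -0.68 0.11 3.5; 85 -0.8 -0.63 0.12 3.5; 85 -0.83 -0.59 0.11 3.5; 85 -0.87 -0.53 0.11 3.5; 85 -0.91 -0.47 0.11 3.5; 85 -0.93 -0.43 0.11 3.5"}}

```text
time: 1.1
tool_pos: [0.2569, 0.3911, 0.204]
tool_rot: [-0.0, 0.352, 0.936, -0.0]
contact_force: [0.8, -0.2, -0.1]
gripper_width: 0.995
```

Emit:
{"name": "drive_tool", "arguments": {"commands": "85 -0.95 -0.36 0.11 3.5; 85 -0.97 -0.31 0.11 3.5; 85 -0.99 -0.24 0.11 3.5; 85 -1 -0.18 0.12 3.5; 85 -1 -0.13 0.11 3.5; 85 -1 -0.06 0.11 3.5; 85 -1 0 0.11 3.5; 85 -1 0.07 0.11 3.5"}}

```text
time: 2.1
tool_pos: [0.3706, 0.1772, 0.1774]
tool_rot: [-0.0, 0.568, 0.823, -0.0]
contact_force: [0.7, -0.1, 0.3]
gripper_width: 0.998
```

Emit:
{"name": "drive_tool", "arguments": {"commands": "85 -1 0.13 0.11 3.6; 85 -1 0.19 0.11 3.6; 85 -1 0.25 0.12 3.6; 85 -1 0.32 0.11 3.7; 85 -1 0.37 0.11 3.7; 85 -0.94 0.43 0.11 3.7; 85 -0.9 0.48 0.11 3.7; 85 -0.87 0.53 0.11 3.7"}}

```text
time: 3.1
tool_pos: [0.4846, -0.0422, 0.1506]
tool_rot: [-0.0, 0.758, 0.652, -0.0]
contact_force: [0.6, -0.5, 0.2]
gripper_width: 0.995
```

Run:
```python
from h import *
p,h,s=cur(); print(s['time'],p.round(1),h.round(2),np.round(s['contact_force'],1),s['joint_pos'])
im,c=snap('wrist','w1'); print(c['fx'],c['cx'],c['cy'],c['xyz'],c['orientation'])
for n,q in [('smoother',(.4865,-.0407,.046)),('eye',(.5335,-.1297,.012)),('grip',(.6405,-.1044,.024)),('seat',(.5016,-.374,.046))]: print(n,np.round(proj(c,q,True)))
```

```text
3.1 [484.6 -42.2 150.6] -8.54 [ 0.6 -0.5  0.2] [-2.40133734e-01 -2.23422986e-01  2.00937756e+00  6.69611978e-05
  1.35643323e+00 -9.10643777e-02]
297.3186396354542 258.1855142786068 194.40827549023203 [0.4948533  0.027237   0.29363104] [ 0.1407768   0.98723259 -0.07367349 -0.01122183]
smoother [261. 190.]
eye [316. 254.]
grip [411. 221.]
seat [304. 409.]
```

View pics/w1.png

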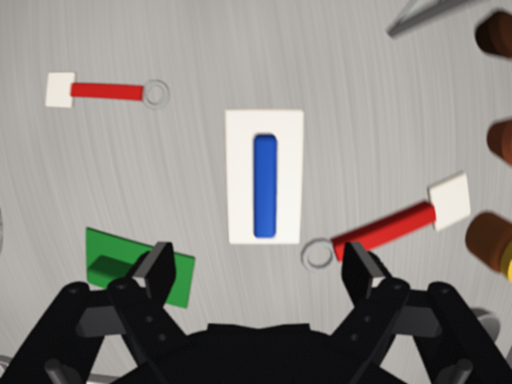

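Run:
```python
from h import *
im,c=load('w1'); h=cv2.cvtColor(im,cv2.COLOR_RGB2HSV); H,S,V=[h[:,:,i].astype(int) for i in range(3)]
def rect(n,k,box,z):
    m=np.zeros(k.shape,np.uint8); x0,y0,x1,y1=box; m[y0:y1,x0:x1]=k[y0:y1,x0:x1]*255
    q=max(cv2.findContours(m,cv2.RETR_EXTERNAL,cv2.CHAIN_APPROX_NONE)[0],key=cv2.contourArea)
    P=np.array([onz(c,u,v,z,True)[:2]*1000 for u,v in q[:,0].astype(float)],np.float32)
    C,s,a=cv2.minAreaRect(P); b=cv2.boxPoints((C,s,a)); e=sorted([b[1]-b[0],b[2]-b[1]],key=np.linalg.norm)
    print(n,np.round(C,1),np.round([np.linalg.norm(x)+1 for x in e],1),'long',round(np.degrees(np.arctan2(e[1][1],e[1][0]))%180,1))
rect('handle',(abs(H-114)<14)&(S>120)&(V>100),(240,120,290,245),.046)
red=((H<8)|(H>172))&(S>110)
rect('plate+handle',((V>190)&(S<50))|((abs(H-114)<14)&(S>90)),(215,100,315,250),.006)
rect('spat',red&(V>150),(320,190,440,270),.024)
rect('blade',(V>205)&(S<40),(425,165,480,235),.0165)
```

```text
handle [490.3 -39. ] [19.6 91.9] long 81.3
plate+handle [490.1 -42. ] [ 78.3 143.6] long 81.7
spat [ 623.  -111.5] [ 22.2 100.3] long 13.5
blade [699.9 -94.8] [55.  55.6] long 102.7
```

Emit:
{"name": "drive_tool", "arguments": {"commands": "60 0.06 0.12 0.9 0; 60 0 0 0.9 0; 60 0 0 0.9 0; 60 0 0 0.9 0; 60 0 0 0.8 0; 50 0 0 0 0; 0 0 0 0 0; 0 0 0 0 0"}}

```text
time: 4.15
tool_pos: [0.4898, -0.0404, 0.021]
tool_rot: [0.001, 0.757, 0.653, 0.001]
contact_force: [0.6, 0.2, -1.1]
gripper_width: 0.245
```

Emit:
{"name": "drive_tool", "arguments": {"commands": "0 0 0 0 0; 0 0 0 0 0; 0 0 0 -0.5 0; 0 0 0 -1 0; 0 0 0 -1 0; 0 0 0 -1 0; 0 0 0 -1 0; 0 0 0 -0.5 0"}}

```text
time: 5.15
tool_pos: [0.4888, -0.0402, 0.1712]
tool_rot: [0.001, 0.757, 0.653, 0.001]
contact_force: [0.5, 1.0, -1.5]
gripper_width: 0.247
```

Run:
```python
from h import *
p,h,s=cur(); print(s['time'],p.round(1),h.round(2),np.round(s['contact_force'],1),s['gripper_width']*85.4)
plan([455,-275,150],-60.6,8,0)
```

```text
5.15 [488.8 -40.2 171.2] -8.41 [ 0.5  1.  -1.5] 21.0701620056601
0 -0.99 0 0.09 6.5; 0 -0.98 0.12 0.09 6.5; 0 -0.96 0.23 0.09 6.5; 0 -0.93 0.33 0.08 6.5; 0 -0.89 0.44 0.09 6.5; 0 -0.83 0.53 0.09 6.5; 0 -0.77 0.63 0.09 6.5; 0 -0.69 0.7 0.09 6.5
end [ 455. -275.  150.] yh -60.4
```

Emit:
{"name": "drive_tool", "arguments": {"commands": "0 -0.99 0 0.09 6.5; 0 -0.98 0.12 0.09 6.5; 0 -0.96 0.23 0.09 6.5; 0 -0.93 0.33 0.08 6.5; 0 -0.89 0.44 0.09 6.5; 0 -0.83 0.53 0.09 6.5; 0 -0.77 0.63 0.09 6.5; 0 -0.69 0.7 0.09 6.7"}}

```text
time: 6.15
tool_pos: [0.4536, -0.2753, 0.1469]
tool_rot: [-0.001, 0.968, 0.252, -0.001]
contact_force: [0.0, 0.4, -1.1]
gripper_width: 0.247
```

Run:
```python
from h import *
p,h,s=cur(); print(s['time'],p.round(1),h.round(2),np.round(s['contact_force'],1),s['gripper_width']*85.4)
im,c=snap('wrist','w2')
u=np.array([np.cos(np.radians(-60.6)),np.sin(np.radians(-60.6)),0]); l=np.array([-u[1],u[0],0]); S=np.array([.5016,-.374,.046])
up=u*.866+np.array([0,0,.5]); n=-u*.5+np.array([0,0,.866])
out=im[:,:,::-1].copy()
for a,b in[(-.038,-.09),(-.038,.09),(.076,.09),(.076,-.09),(0,0)]:
    q=proj(c,S+up*a+l*b,True); print(np.round(q)); cv2.circle(out,tuple(int(v) for v in q),2,(0,0,255),-1)
cv2.imwrite('pics/w2m.png',out)
```

```text
6.15 [ 453.6 -275.3  146.9] -60.84 [ 0.   0.4 -1.1] 21.10555989429086
[331. 276.]
[344.  97.]
[471. 108.]
[437. 298.]
[379. 200.]
```

View pics/w2m.png

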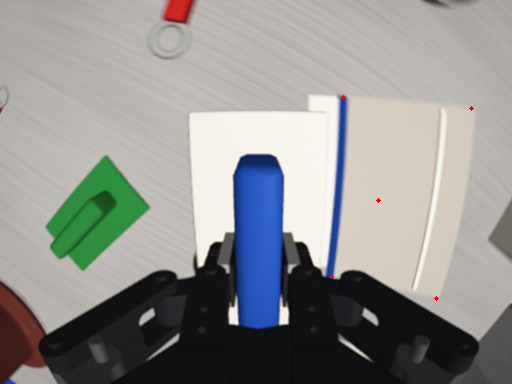

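Run:
```python
from h import *
_,c=load('top0'); _,cw=load('w2')
u=np.array([np.cos(np.radians(-60.6)),np.sin(np.radians(-60.6)),0]); l=np.array([-u[1],u[0],0]); S=np.array([.5016,-.374,.046])
up=u*.866+np.array([0,0,.5])
for a,b in[(-.038,-.09),(-.038,.09),(.052,.09),(.052,-.09),(.076,.09),(.076,-.09)]:
    print(a,b,np.round(proj(c,S+up*a+l*b),1))
def tri(r1,r2):
    (o1,d1),(o2,d2)=r1,r2; A=np.c_[d1,-d2]; t=np.linalg.lstsq(A,o2-o1,rcond=None)[0]; P=o1+d1*t[0];Q=o2+d2*t[1]; return ((P+Q)/2*1000).round(1),np.linalg.norm(P-Q)*1000
for nm,a,b in[('white far',(356.6,187.3),(445,110)),('white near',(390.9,238.7),(415,289)),('outer far',(363.9,180.9),(473,108)),('outer near',(400.7,236.3),(437,298)),('lip near',(363.9,257.4),(331,276)),('lip far',(328.1,202.9),(344,97))]: print(nm,tri(ray(c,*a),ray(cw,*b,True)))
```

```text
-0.038 -0.09 [364.4 256.3]
-0.038 0.09 [329.  202.2]
0.052 0.09 [355.4 185.1]
0.052 -0.09 [392.9 240.5]
0.076 0.09 [362.7 180.4]
0.076 -0.09 [400.9 236.1]
white far (array([ 596.2, -370.3,   75.5]), np.float64(2.659332059238034))
white near (array([ 450.4, -452.2,   73.3]), np.float64(0.5292489564071879))
outer far (array([ 612.1, -389.4,   84.2]), np.float64(3.245569416046342))
outer near (array([ 455.4, -475.2,   84.3]), np.float64(1.0776781481698097))
lip near (array([ 404.8, -390.4,   22.3]), np.float64(2.6816427493223225))
lip far (array([ 538.7, -271.4,  158.5]), np.float64(2.6084397909710213))
```

Emit:
{"name": "drive_tool", "arguments": {"commands": "0 -0.05 0.9 0 -0.2; 0 -0.05 0.9 0 0; 0 -0.05 0.9 0.2 0; 0 -0.06 0.9 0.3 0; 0 0 0.1 0.5 0; 0 0 0 0.5 0; 0 0 0 0.3 0; 0 0 0 0 0"}}

```text
time: 7.2
tool_pos: [0.5029, -0.3732, 0.0925]
tool_rot: [-0.001, 0.967, 0.256, -0.001]
contact_force: [1.0, 0.4, -1.7]
gripper_width: 0.244
```

Run:
```python
from h import *
p,h,s=cur(); print(s['time'],p.round(1),h.round(2),np.round(s['contact_force'],1),np.round(s['ft_torque'],2),s['gripper_width']*85.4)
```

```text
7.2 [ 502.9 -373.2   92.5] -60.38 [ 1.   0.4 -1.7] [ 0.   -0.05 -0.04] 20.85657703169636
```

Emit:
{"name": "drive_tool", "arguments": {"commands": "0 0 0.07 0.05 0; 0 0 0 0.05 0; 26 0 0 0 0; 28 0 0 0 0; 31 0 0 0 0; 35 0 0 0 0; 40 0 0 0 0; 45 0 0 0 0"}}

```text
time: 8.2
tool_pos: [0.5047, -0.3763, 0.0908]
tool_rot: [-0.0, 0.967, 0.255, -0.0]
contact_force: [-0.9, 0.5, -0.6]
gripper_width: 0.531
```

Run:
```python
from h import *
p,h,s=cur(); print(s['time'],p.round(1),h.round(2),np.round(s['contact_force'],1),np.round(s['ft_torque'],2),s['gripper_width']*85.4)
im,c=snap('wrist','w3'); sc,_=snap('scene','s3')
cr=cv2.resize(sc[180:260,110:220],(440,320),interpolation=cv2.INTER_CUBIC)
o=np.zeros((384,800,3),np.uint8); o[:288,:384]=cv2.resize(im,(384,288)); o[:320,400-40:800]=cr; cv2.imwrite('pics/v3.png',o[:,:,::-1])
```

```text
8.2 [ 504.7 -376.3   90.8] -60.41 [-0.9  0.5 -0.6] [0.09 0.06 0.02] 45.376166555425314
```

View pics/v3.png

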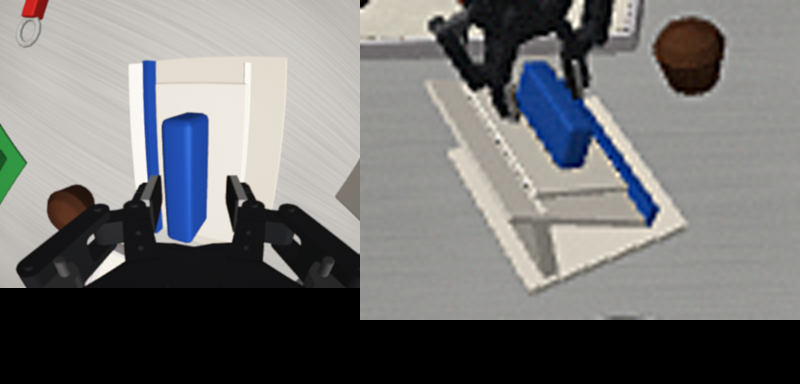

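Emit:
{"name": "drive_tool", "arguments": {"commands": "55 0 -0.1 0 0; 65 0 -0.2 0 0; 75 0 -0.1 0 0; 85 0 0 0 0; 85 0 0 -1 0; 85 0 0 -1 0; 85 0 0 -1 0; 85 -0.5 0 -1 0"}}

```text
time: 9.3
tool_pos: [0.4861, -0.3731, 0.212]
tool_rot: [0.0, 0.967, 0.256, 0.0]
contact_force: [0.2, -0.4, -0.9]
gripper_width: 0.997
```

Run:
```python
from h import *
p,h,s=cur(); print(s['time'],p.round(1),h.round(2),np.round(s['contact_force'],1))
im,c=snap('wrist','w4'); tp,_=snap('top','t4')
u=np.array([np.cos(np.radians(-60.6)),np.sin(np.radians(-60.6)),0]); l=np.array([-u[1],u[0],0]); S=np.array([.5016,-.374,.046])
up=u*.866+np.array([0,0,.5]); n=np.cross(up,l); print(n)
for b in(-.06,0,.06):
  for a,z in[(-.038,0),(-.038,.006),(.038,.006),(.038,0),(.052,0),(.076,0)]: print(a,z,b,np.round(proj(c,S+up*a+l*b+n*z,True)))
print(proj(c,S+n*.046,True), proj(c,S+n*.046+l*.0475,True))
cv2.imwrite('pics/v4.png',cv2.resize(im[60:360,180:480],(600,600),interpolation=cv2.INTER_CUBIC)[:,:,::-1])
```

```text
9.3 [ 486.1 -373.1  212. ] -60.34 [ 0.2 -0.4 -0.9]
[-0.24545188  0.43560691  0.866     ]
-0.038 0 -0.06 [237. 212.]
-0.038 0.006 -0.06 [234. 213.]
0.038 0.006 -0.06 [294. 226.]
0.038 0 -0.06 [297. 224.]
0.052 0 -0.06 [309. 227.]
0.076 0 -0.06 [331. 231.]
-0.038 0 0 [236. 161.]
-0.038 0.006 0 [233. 162.]
0.038 0.006 0 [297. 169.]
0.038 0 0 [299. 168.]
0.052 0 0 [312. 170.]
0.076 0 0 [336. 173.]
-0.038 0 0.06 [236. 108.]
-0.038 0.006 0.06 [232. 108.]
0.038 0.006 0.06 [298. 108.]
0.038 0 0.06 [301. 108.]
0.052 0 0.06 [314. 108.]
0.076 0 0.06 [339. 110.]
(np.float64(242.00199468122008), np.float64(172.3276867051352)) (np.float64(241.7319747467992), np.float64(120.8449242927432))
```

View pics/v4.png

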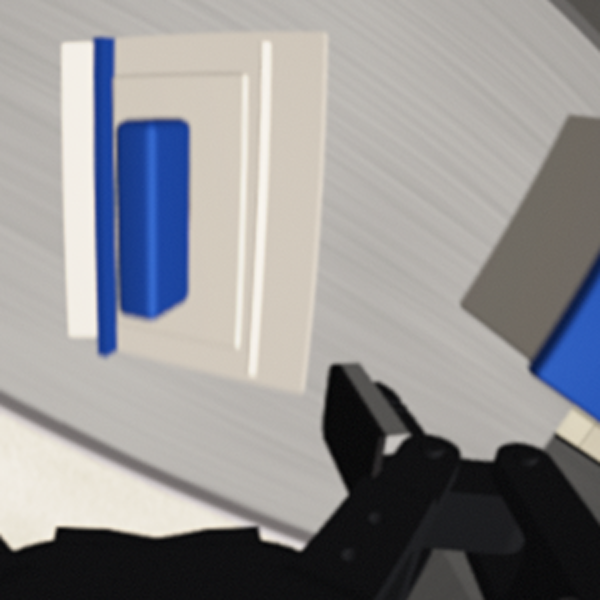

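Emit:
{"name": "drive_tool", "arguments": {"commands": "60 0.44 -0.32 0 0; 60 0 0 0.5 0; 60 0 0 1 0; 60 0 0 1 0; 60 0 0 1 0; 60 0 0 0.8 0; 60 0 0 0.5 0; 60 0 0 0.1 0"}}

```text
time: 10.4
tool_pos: [0.4915, -0.3571, 0.0613]
tool_rot: [-0.002, 0.967, 0.256, -0.001]
contact_force: [-0.7, 0.1, -0.5]
gripper_width: 0.702
```

Run:
```python
from h import *
p,h,s=cur(); u=np.array([.491,-.871]); print(s['time'],p.round(1),h.round(2),np.round(s['contact_force'],1),s['gripper_width']*85.4,'h_c',(p[:2]-[501.6,-374])@u)
im,c=snap('wrist','w5')
cv2.imwrite('pics/v5.png',cv2.resize(im[100:340,130:450],(640,480),interpolation=cv2.INTER_CUBIC)[:,:,::-1])
```

```text
10.4 [ 491.5 -357.1   61.3] -60.39 [-0.7  0.1 -0.5] 59.91682522611193 h_c -19.621278511830674
```

View pics/v5.png

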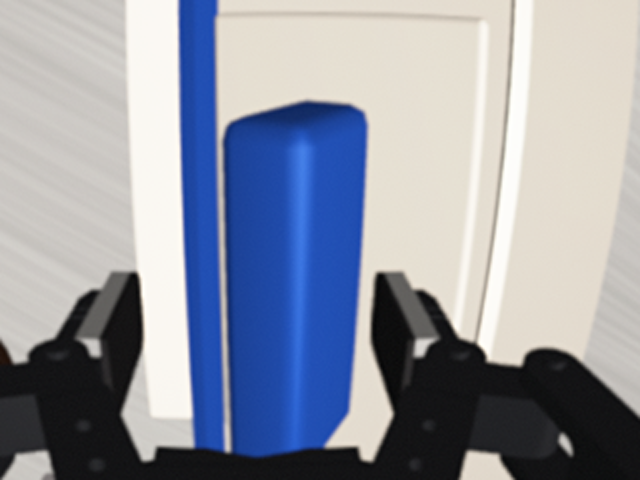

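Emit:
{"name": "drive_tool", "arguments": {"commands": "60 0 -0.05 0 0; 60 0 -0.05 0 0; 60 0 -0.04 0 0; 60 0 -0.03 0 0; 60 0 -0.03 0 0; 60 0 -0.03 0 0; 60 0 -0.03 0 0; 60 0 0 0 0"}}

```text
time: 11.45
tool_pos: [0.4886, -0.3516, 0.0639]
tool_rot: [-0.0, 0.967, 0.255, -0.0]
contact_force: [1.0, 0.5, 0.2]
gripper_width: 0.704
```

Run:
```python
from h import *
p,h,s=cur(); u=np.array([.491,-.871]); print(s['time'],p.round(1),np.round(s['contact_force'],1),'h_c',(p[:2]-[501.6,-374])@u)
im,c=snap('wrist','w6'); a,_=load('w5')
def prof(I,r):
    g=I[r,225:400].astype(int); b=np.where((g[:,2]-g[:,0])>60)[0]; w=np.where(g.min(1)>232)[0]; return 225+b[[0,-1]], (225+w).tolist()
for r in(110,130,160,200,230): print(r,prof(a,r),prof(im,r))
```

```text
11.45 [ 488.6 -351.6   63.9] [1.  0.5 0.2] h_c -25.85886701086429
110 (array([225, 236]), [388, 389, 390, 391, 392, 393, 394, 395]) (array([231, 247]), [225, 226, 227, 228, 396, 397, 398, 399])
130 (array([225, 237]), [370, 371, 372, 387, 388, 389, 390, 391, 392, 393, 394]) (array([231, 247]), [225, 226, 227, 228, 379, 380, 381, 395, 396, 397, 398, 399])
160 (array([225, 312]), [368, 369, 370, 384, 385, 386, 387, 388, 389, 390, 391, 392]) (array([231, 323]), [225, 226, 227, 228, 229, 377, 378, 379, 393, 394, 395, 396, 397, 398, 399])
200 (array([225, 311]), [365, 366, 367, 380, 381, 382, 383, 384, 385, 386, 387]) (array([232, 321]), [225, 226, 227, 228, 229, 230, 374, 375, 376, 389, 390, 391, 392, 393, 394, 395])
230 (array([225, 309]), [361, 362, 363, 376, 377, 378, 379, 380, 381, 382, 383]) (array([232, 319]), [225, 226, 227, 228, 229, 230, 370, 371, 372, 384, 385, 386, 387, 388, 389, 390, 391])
```

Emit:
{"name": "drive_tool", "arguments": {"commands": "60 0 -0.03 0 0; 60 0 -0.03 0 0; 60 0 -0.03 0 0; 60 0 -0.03 0 0; 60 0 -0.02 0 0; 60 0 0 0 0; 60 0 0 0 0; 60 0 0 0 0"}}

```text
time: 12.5
tool_pos: [0.4868, -0.3482, 0.0641]
tool_rot: [0.0, 0.967, 0.255, 0.0]
contact_force: [0.2, -1.7, -0.1]
gripper_width: 0.703
```

Run:
```python
from h import *
p,h,s=cur(); u=np.array([.491,-.871]); print(s['time'],p.round(1),np.round(s['contact_force'],1),'h_c',(p[:2]-[501.6,-374])@u)
im,c=snap('wrist','w7'); a,_=load('w6')
def prof(I,r):
    g=I[r,225:400].astype(int); b=np.where((g[:,2]-g[:,0])>60)[0]; w=np.where(g.min(1)>232)[0]; return 225+b[[0,-1]], (225+w).tolist()
for r in(110,130,160,200,230): print(r,prof(a,r),prof(im,r))
```

```text
12.5 [ 486.8 -348.2   64.1] [ 0.2 -1.7 -0.1] h_c -29.7182641356945
110 (array([231, 247]), [225, 226, 227, 228, 396, 397, 398, 399]) (array([237, 251]), [225, 226, 227, 228, 229, 230, 231, 232, 233, 234, 235])
130 (array([231, 247]), [225, 226, 227, 228, 379, 380, 381, 395, 396, 397, 398, 399]) (array([237, 251]), [225, 226, 227, 228, 229, 230, 231, 232, 233, 234, 235, 382, 383, 384])
160 (array([231, 323]), [225, 226, 227, 228, 229, 377, 378, 379, 393, 394, 395, 396, 397, 398, 399]) (array([237, 326]), [225, 226, 227, 228, 229, 230, 231, 232, 233, 234, 235, 380, 381, 382, 399])
200 (array([232, 321]), [225, 226, 227, 228, 229, 230, 374, 375, 376, 389, 390, 391, 392, 393, 394, 395]) (array([238, 324]), [225, 226, 227, 228, 229, 230, 231, 232, 233, 234, 235, 236, 376, 377, 378, 395, 396, 397, 398, 399])
230 (array([232, 319]), [225, 226, 227, 228, 229, 230, 370, 371, 372, 384, 385, 386, 387, 388, 389, 390, 391]) (array([239, 322]), [225, 226, 227, 228, 229, 230, 231, 232, 233, 234, 235, 236, 372, 373, 374, 391, 392, 393, 394, 395, 396])
```

Emit:
{"name": "drive_tool", "arguments": {"commands": "60 0 -0.03 0 0; 60 0 -0.03 0 0; 60 0 0 0 0; 60 0 0 0 0; 60 0 0.1 0 0; 60 0 0.2 0 0; 60 0 0.1 0 0; 60 0 0 0 0"}}

```text
time: 13.55
tool_pos: [0.4914, -0.3566, 0.0632]
tool_rot: [-0.001, 0.967, 0.255, -0.0]
contact_force: [0.3, 0.2, -0.3]
gripper_width: 0.703
```

Run:
```python
from h import *
p,h,s=cur(); u=np.array([.491,-.871]); print(s['time'],p.round(1),np.round(s['contact_force'],1),'h_c',(p[:2]-[501.6,-374])@u)
im,c=snap('wrist','w8'); a,_=load('w5')
def prof(I,r):
    g=I[r,225:400].astype(int); b=np.where((g[:,2]-g[:,0])>60)[0]; w=np.where(g.min(1)>232)[0]; return 225+b[[0,-1]], (225+w).tolist()
for r in(110,130,160,200,230): print(r,prof(a,r),prof(im,r))
cv2.imwrite('pics/v8.png',cv2.resize(im[100:340,130:450],(640,480),interpolation=cv2.INTER_CUBIC)[:,:,::-1])
```

```text
13.55 [ 491.4 -356.6   63.2] [ 0.3  0.2 -0.3] h_c -20.21844601299236
110 (array([225, 236]), [388, 389, 390, 391, 392, 393, 394, 395]) (array([225, 234]), [387, 388, 389, 390, 391, 392, 393, 394])
130 (array([225, 237]), [370, 371, 372, 387, 388, 389, 390, 391, 392, 393, 394]) (array([225, 235]), [365, 366, 367, 386, 387, 388, 389, 390, 391, 392])
160 (array([225, 312]), [368, 369, 370, 384, 385, 386, 387, 388, 389, 390, 391, 392]) (array([225, 308]), [363, 364, 365, 383, 384, 385, 386, 387, 388, 389, 390])
200 (array([225, 311]), [365, 366, 367, 380, 381, 382, 383, 384, 385, 386, 387]) (array([225, 307]), [360, 361, 362, 379, 380, 381, 382, 383, 384, 385, 386])
230 (array([225, 309]), [361, 362, 363, 376, 377, 378, 379, 380, 381, 382, 383]) (array([225, 305]), [356, 357, 358, 375, 376, 377, 378, 379, 380, 381, 382])
```

View pics/v8.png

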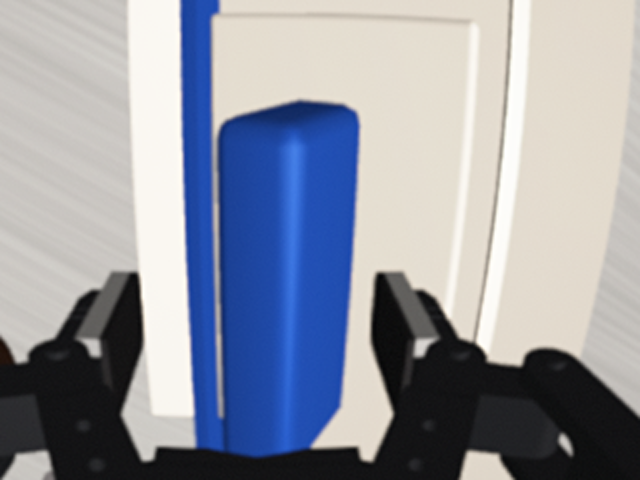

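Run:
```python
from h import *
_,c=load('w8')
u=np.array([.491,-.871,0]); l=np.array([.871,.491,0]); S=np.array([.5016,-.374,.046])
up=u*.866+np.array([0,0,.5]); n=np.cross(up,l)
f=lambda a,b,z: np.round(proj(c,S+up*a+l*b+n*z,True),1)
for b in (.07,.03):
  for a,z in[(-.038,0),(-.038,.006),(-.037,.006),(-.036,.006),(-.034,.006),(-.038,.012),(.038,.006),(.05,0)]: print(b,a,z,f(a,b,z))
```

```text
0.07 -0.038 0 [236.6 110.1]
0.07 -0.038 0.006 [230.8 110.2]
0.07 -0.037 0.006 [232.2 110.2]
0.07 -0.036 0.006 [233.6 110.2]
0.07 -0.034 0.006 [236.5 110.1]
0.07 -0.038 0.012 [224.6 110.3]
0.07 0.038 0.006 [364.1 113.9]
0.07 0.05 0 [390. 116.]
0.03 -0.038 0 [237.2 175.3]
0.03 -0.038 0.006 [231.6 177.1]
0.03 -0.037 0.006 [233.  177.3]
0.03 -0.036 0.006 [234.4 177.5]
0.03 -0.034 0.006 [237.1 177.9]
0.03 -0.038 0.012 [225.7 179.1]
0.03 0.038 0.006 [358.5 195.4]
0.03 0.05 0 [383.4 196. ]
```

Emit:
{"name": "drive_tool", "arguments": {"commands": "60 0 -0.2 0 0; 60 0 -0.15 0 0; 60 0 -0.03 0 0; 60 0 -0.03 0 0; 60 0 -0.03 0 0; 60 0 -0.03 0 0; 60 0 0 0 0; 60 0 0 0 0"}}

```text
time: 14.6
tool_pos: [0.4857, -0.3462, 0.0654]
tool_rot: [0.002, 0.967, 0.255, 0.001]
contact_force: [0.8, -5.4, 5.7]
gripper_width: 0.701
```

Run:
```python
from h import *
p,h,s=cur(); u=np.array([.491,-.871]); print(s['time'],p.round(1),np.round(s['contact_force'],1),'h_c',(p[:2]-[501.6,-374])@u)
im,c=snap('wrist','w9'); a,_=load('w8')
def prof(I,r):
    g=I[r,225:400].astype(int); b=np.where((g[:,2]-g[:,0])>60)[0]; w=np.where(g.min(1)>232)[0]; return 225+b[[0,-1]], (225+w).tolist()
for r in(110,130,160,200,230): print(r,prof(a,r),prof(im,r))
```

```text
14.6 [ 485.7 -346.2   65.4] [ 0.8 -5.4  5.7] h_c -32.03842591110378
110 (array([225, 234]), [387, 388, 389, 390, 391, 392, 393, 394]) (array([241, 255]), [225, 226, 227, 228, 229, 230, 231, 232, 233, 234, 235, 236, 237, 238, 239])
130 (array([225, 235]), [365, 366, 367, 386, 387, 388, 389, 390, 391, 392]) (array([241, 254]), [225, 226, 227, 228, 229, 230, 231, 232, 233, 234, 235, 236, 237, 238, 239, 384, 385, 386])
160 (array([225, 308]), [363, 364, 365, 383, 384, 385, 386, 387, 388, 389, 390]) (array([241, 327]), [225, 226, 227, 228, 229, 230, 231, 232, 233, 234, 235, 236, 237, 238, 239, 382, 383, 384])
200 (array([225, 307]), [360, 361, 362, 379, 380, 381, 382, 383, 384, 385, 386]) (array([242, 325]), [225, 226, 227, 228, 229, 230, 231, 232, 233, 234, 235, 236, 237, 238, 239, 240, 378, 379, 380, 397, 398, 399])
230 (array([225, 305]), [356, 357, 358, 375, 376, 377, 378, 379, 380, 381, 382]) (array([242, 323]), [225, 226, 227, 228, 229, 230, 231, 232, 233, 234, 235, 236, 237, 238, 239, 240, 374, 375, 376, 393, 394, 395, 396, 397, 398, 399])
```

Emit:
{"name": "drive_tool", "arguments": {"commands": "60 0 0.2 0 0; 60 0 0.3 0 0; 70 0 -0.1 -0.5 0; 70 0 0 -1 0; 70 0 0 -1 0; 70 0 0 -1 0; 70 0 0 -0.8 0; 70 0 0 0 0"}}

```text
time: 15.65
tool_pos: [0.4916, -0.3556, 0.1961]
tool_rot: [0.002, 0.967, 0.256, 0.001]
contact_force: [-0.1, 0.6, 0.6]
gripper_width: 0.818
```

Run:
```python
from h import *
p,h,s=cur(); print(s['time'],p.round(1),h,np.round(s['contact_force'],1),s['joint_pos'][5])
im,c=snap('wrist','w10')
u=np.array([.491,-.871,0]); l=np.array([.871,.491,0]); S=np.array([.5016,-.374,.046])
up=u*.866+np.array([0,0,.5]); n=np.cross(up,l)
for b in(.06,0,-.055):
  q=[proj(c,S+up*a+l*b+n*z,True) for a,z in((-.038,0),(-.038,.006),(.038,.006),(.05,0))]; r=int(q[2][1]); g=im[r,200:360].astype(int)
  bl=200+np.where(g[:,2]-g[:,0]>60)[0]; w=200+np.where(g.min(1)>228)[0]; print(np.round(q,1).tolist(),r,'blue',bl,'bright',w)
plan([655,-102.8,150],103.3,16,70)
```

```text
15.65 [ 491.6 -355.6  196.1] -60.393465841159205 [-0.1  0.6  0.6] 0.30503588168772455
[[245.8, 120.4], [242.7, 120.6], [313.3, 123.0], [327.8, 123.6]] 123 blue [237 238 239 240 241 242 243 244] bright [220 221 222 223 224 225 226 227 228 229 230 231 232 233 234 235 314 315
 326 327 328 329]
[[246.0, 176.4], [243.0, 177.5], [310.9, 186.8], [324.8, 187.1]] 186 blue [238 239 240 241 242 243 244 250 251 252 253 254 255 256 257 258 259 260
 261 262 263 264 265 266 267 268 269 270 271 272 273 274 275 276 277 278
 279 280 281 282 283] bright [221 222 223 224 225 226 227 228 229 230 231 232 233 234 235 312 313 323
 324 325 326]
[[246.4, 224.0], [243.6, 225.7], [307.6, 239.8], [320.8, 239.9]] 239 blue [239 240 241 242 243 244 245 246 247] bright [223 224 225 226 227 228 229 230 231 232 233 234 235 236 308 309 319 320
 321]
70 0.56 -0.29 0.09 -10.2; 70 0.6 -0.18 0.09 -10.2; 70 0.62 -0.08 0.09 -10.2; 70 0.62 0.04 0.1 -10.2; 70 0.61 0.14 0.09 -10.2; 70 0.58 0.25 0.09 -10.2; 70 0.52 0.35 0.09 -10.2; 70 0.45 0.44 0.09 -10.2
70 0.36 0.51 0.09 -10.2; 70 0.28 0.56 0.1 -10.2; 70 0.16 0.61 0.09 -10.2; 70 0.06 0.62 0.09 -10.2; 70 -0.06 0.63 0.09 -10.2; 70 -0.16 0.6 0.09 -10.2; 70 -0.27 0.57 0.09 -10.2; 70 -0.37 0.51 0.09 -10.2
end [ 655. -103.  150.] yh 102.8
```

Emit:
{"name": "drive_tool", "arguments": {"commands": "70 0.56 -0.29 0.09 -10.2; 70 0.6 -0.18 0.09 -10.2; 70 0.62 -0.08 0.09 -10.2; 70 0.62 0.04 0.1 -10.2; 70 0.61 0.14 0.09 -10.2; 70 0.58 0.25 0.09 -10.2; 70 0.52 0.35 0.09 -10.2; 70 0.45 0.44 0.09 -10.2"}}

```text
time: 16.7
tool_pos: [0.5718, -0.2276, 0.1686]
tool_rot: [-0.002, 0.563, 0.827, -0.0]
contact_force: [-0.8, 0.5, 0.1]
gripper_width: 0.82
```

Emit:
{"name": "drive_tool", "arguments": {"commands": "70 0.36 0.51 0.09 -10.2; 70 0.28 0.56 0.1 -10.2; 70 0.16 0.61 0.09 -10.2; 70 0.06 0.62 0.09 -10.2; 70 -0.06 0.63 0.09 -10.2; 70 -0.16 0.6 0.09 -10.2; 70 -0.27 0.57 0.09 -10.2; 70 -0.37 0.51 0.09 -10.5"}}

```text
time: 17.7
tool_pos: [0.6538, -0.1017, 0.1465]
tool_rot: [-0.002, -0.117, 0.993, 0.001]
contact_force: [0.0, -1.0, -0.0]
gripper_width: 0.82
```

Run:
```python
from h import *
p,hd,s=cur(); print(s['time'],p.round(1),hd,s['joint_pos'][5])
im,c=snap('wrist','w11'); h=cv2.cvtColor(im,cv2.COLOR_RGB2HSV); H,S,V=[h[:,:,i].astype(int) for i in range(3)]
for n,q in [('eye',(.5335,-.1297,.012)),('hc',(.6094,-.1118,.024)),('blade',(.698,-.093,.0165))]: print(n,np.round(proj(c,q,True)))
def rect(n,k,z):
    m=k.astype(np.uint8)*255
    for q in cv2.findContours(m,cv2.RETR_EXTERNAL,cv2.CHAIN_APPROX_NONE)[0]:
        if cv2.contourArea(q)<150: continue
        P=np.array([onz(c,a,b,z,True)[:2]*1000 for a,b in q[:,0].astype(float)],np.float32)
        C,s_,a=cv2.minAreaRect(P); b=cv2.boxPoints((C,s_,a)); e=sorted([b[1]-b[0],b[2]-b[1]],key=np.linalg.norm)
        print(n,np.round(C,1),np.round([np.linalg.norm(x)+1 for x in e],1),'long',round(np.degrees(np.arctan2(e[1][1],e[1][0]))%180,1),'px',q[:,0].min(0),q[:,0].max(0))
rect('spat',((H<8)|(H>172))&(S>110)&(V>120),.022)
```

```text
17.7 [ 653.8 -101.7  146.5] 103.43978089544983 -2.072194624788406
eye [259.  56.]
hc [259. 140.]
blade [257. 231.]
spat [ 613.  -111.5] [ 22.1 123.4] long 13.8 px [247  76] [270 208]
```

Emit:
{"name": "drive_tool", "arguments": {"commands": "60 -0.04 0.01 0.9 0; 60 0 0 1 0; 60 0 0 1 0; 60 0 0 1 0; 60 0 0 0.6 0; 60 0 0 0.3 0; 0 0 0 0 0; 0 0 0 0 0"}}

```text
time: 18.75
tool_pos: [0.657, -0.1024, 0.0065]
tool_rot: [0.001, -0.114, 0.994, -0.0]
contact_force: [-1.3, 5.1, 3.0]
gripper_width: 0.283
```

Emit:
{"name": "drive_tool", "arguments": {"commands": "0 0 0 0 0; 0 0 0 0 0; 0 0 0 -0.3 0; 0 0 0 -0.8 0; 0 0 0 -1 0; 0 0 0 -1 0; 0 0 0 -1 0; 0 0 0 -0.5 0"}}

```text
time: 19.75
tool_pos: [0.6565, -0.1023, 0.1452]
tool_rot: [0.001, -0.114, 0.993, -0.0]
contact_force: [0.5, -0.6, -2.6]
gripper_width: 0.24
```

Run:
```python
from h import *
p,hd,s=cur(); print(s['time'],p.round(1),hd,s['gripper_width']*85.4,np.round(s['ft_torque'],3),np.round(s['contact_force'],1))
im,c=snap('scene','s12'); w,_=snap('wrist','w12')
o=np.zeros((384,800,3),np.uint8); o[:300,:400]=cv2.resize(im[180:300,180:340],(400,300)); o[:300,400:]=cv2.resize(w,(400,300)); cv2.imwrite('pics/v12.png',o[:,:,::-1])
```

```text
19.75 [ 656.5 -102.3  145.2] 103.09403328942383 20.47308406710333 [-0.009 -0.022 -0.008] [ 0.5 -0.6 -2.6]
```

View pics/v12.png

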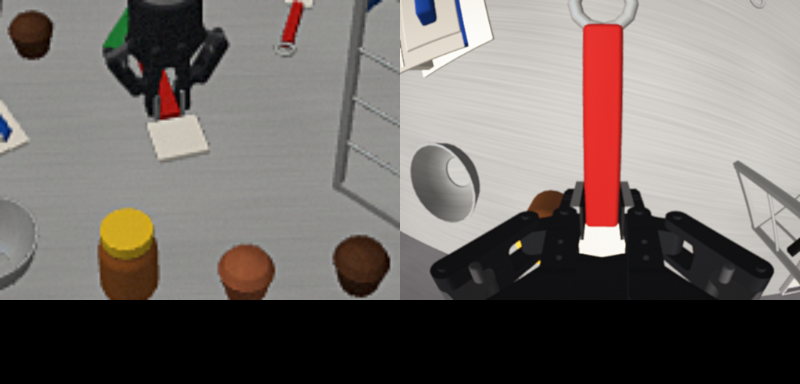

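Run:
```python
from h import *
_,c=load('top0')
for n,pts,z in[('bowl',[(328,140),(310,140),(347,140)],.06),('white top',[(403,72),(476,68),(481,127),(409,130)],.12),('white base',[(413,137)],0),('blue top',[(432,147),(495,145),(500,205),(440,206)],.12),('jar',[(276,131)],.09)]:
    print(n,[np.round(onz(c,*q,z)[:2],3).tolist() for q in pts])
w,cw=load('w12'); h=cv2.cvtColor(w,cv2.COLOR_RGB2HSV); H,S,V=[h[:,:,i].astype(int) for i in range(3)]
m=(((H<8)|(H>172))&(S>110)&(V>100)); ys,xs=np.where(m[:300,220:290]); print('red rows',ys.min(),ys.max())
r=ys.min(); xx=220+xs[ys<=r+2].mean()
p,hd,s=cur(); M=rot(s['tool_rot'])
def tilt(row,col,L=107,zc=12,off=8):
    # far upper handle corner: along L, up zc from the centreline; pivot 'off' above TCP in tool frame
    o,d=ray(cw,col,row,True); o=M.T@(o-np.array(s['tool_pos']))*1000; d=M.T@d
    best=[]
    for t in np.radians(np.arange(-15,45,.1)):
        P=np.array([L*np.cos(t)-zc*np.sin(t),0,-off-L*np.sin(t)-zc*np.cos(t)]); k=(P-o); best.append((np.linalg.norm(np.cross(k[[0,2]],d[[0,2]])/np.linalg.norm(d[[0,2]])),np.degrees(t)))
    return min(best)
print(tilt(r,xx))
```

```text
bowl [[0.742, -0.304], [0.744, -0.252], [0.741, -0.36]]
white top [[0.92, -0.52], [0.927, -0.73], [0.746, -0.716], [0.743, -0.516]]
white base [[0.767, -0.58]]
blue top [[0.692, -0.573], [0.693, -0.746], [0.527, -0.731], [0.528, -0.573]]
jar [[0.762, -0.152]]
red rows 30 289
(np.float64(0.002613527352222023), np.float64(21.099999999999874))<stdin>:14: DeprecationWarning: Arrays of 2-dimensional vectors are deprecated. Use arrays of 3-dimensional vectors instead. (deprecated in NumPy 2.0)
```

```bash
python3 - <<'E' 2>/dev/null
from h import *
_,cw=load('w12'); sc,cs=load('s12'); p,hd,s=cur(); M=rot(s['tool_rot'])
def pt(L,zc,t,off=8,y=0):
    t=np.radians(t); P=np.array([L*np.cos(t)-zc*np.sin(t),y,-off-L*np.sin(t)-zc*np.cos(t)]); return (p+M@P)/1000
h=cv2.cvtColor(sc,cv2.COLOR_RGB2HSV); m=((h[:,:,2]>165)&(h[:,:,1]<60)).astype(np.uint8); m[:215]=0;m[265:]=0;m[:,:225]=0;m[:,275:]=0
ys,xs=np.where(m); print('blade scene',xs.mean(),ys.mean())
print('cam tool frame',(M.T@(np.array(cw['xyz'])*1000-p)).round(1))
for t in(0,10,20,30): print(t,'scene blade',np.round(proj(cs,pt(-44,4,t)),1),'wrist handle end',np.round(proj(cw,pt(107,12,t),True),1),'eye',np.round(proj(cw,pt(124,4,t),True),1),'width px of handle end',np.linalg.norm(np.subtract(proj(cw,pt(107,12,t,8,11),True),proj(cw,pt(107,12,t,8,-11),True))).round(1))
w,_=load('w12'); h=cv2.cvtColor(w,cv2.COLOR_RGB2HSV); m=(((h[:,:,0]<8)|(h[:,:,0]>172))&(h[:,:,1]>110)); 
for r in(36,60,100,150,200): x=np.where(m[r,200:320])[0]+200; print(r,x.min(),x.max())
E
```

```text
blade scene 250.51298701298703 234.22402597402598
cam tool frame [  71.6   -0.9 -144.5]
0 scene blade [251.2 233. ] wrist handle end [260.2  27.5] eye [260.1  -2.1] width px of handle end 53.1
10 scene blade [251.2 235.1] wrist handle end [260.6  23.6] eye [260.4 -15.5] width px of handle end 62.2
20 scene blade [251.1 236.8] wrist handle end [261.1  28.7] eye [261.  -23.7] width px of handle end 74.5
30 scene blade [250.9 238. ] wrist handle end [261.8  49.1] eye [261.7 -22. ] width px of handle end 91.1
36 235 284
60 234 284
100 234 284
150 235 283
200 235 282
```

```bash
python3 - <<'E' 2>/dev/null
from h import *
plan([672.5,-448,120],62,16,0)
E
```

```text
0 0.13 -0.71 0.05 2.6; 0 0.1 -0.71 0.05 2.6; 0 0.07 -0.72 0.06 2.6; 0 0.03 -0.72 0.05 2.6; 0 0 -0.72 0.05 2.6; 0 -0.03 -0.72 0.05 2.6; 0 -0.06 -0.72 0.06 2.6; 0 -0.1 -0.71 0.05 2.6
0 -0.13 -0.71 0.05 2.6; 0 -0.16 -0.7 0.05 2.6; 0 -0.19 -0.7 0.06 2.6; 0 -0.22 -0.68 0.05 2.6; 0 -0.26 -0.68 0.05 2.6; 0 -0.28 -0.66 0.05 2.6; 0 -0.32 -0.65 0.06 2.6; 0 -0.34 -0.63 0.05 2.6
end [ 672. -448.  120.] yh 61.5
```

Emit:
{"name": "drive_tool", "arguments": {"commands": "0 0.13 -0.71 0.05 2.6; 0 0.1 -0.71 0.05 2.6; 0 0.07 -0.72 0.06 2.6; 0 0.03 -0.72 0.05 2.6; 0 0 -0.72 0.05 2.6; 0 -0.03 -0.72 0.05 2.6; 0 -0.06 -0.72 0.06 2.6; 0 -0.1 -0.71 0.05 2.6"}}

```text
time: 20.85
tool_pos: [0.6638, -0.2764, 0.1304]
tool_rot: [0.0, 0.069, 0.998, 0.0]
contact_force: [1.0, -1.2, -0.6]
gripper_width: 0.245
```

Emit:
{"name": "drive_tool", "arguments": {"commands": "0 -0.13 -0.71 0.05 2.6; 0 -0.16 -0.7 0.05 2.6; 0 -0.19 -0.7 0.06 2.6; 0 -0.22 -0.68 0.05 2.6; 0 -0.26 -0.68 0.05 2.6; 0 -0.28 -0.66 0.05 2.6; 0 -0.32 -0.65 0.06 2.6; 0 -0.34 -0.63 0.05 2.6"}}

```text
time: 21.85
tool_pos: [0.6715, -0.4491, 0.1177]
tool_rot: [-0.0, 0.248, 0.969, 0.0]
contact_force: [0.5, 0.3, -1.1]
gripper_width: 0.241
```

Emit:
{"name": "drive_tool", "arguments": {"commands": "0 0 0 0.3 0; 0 0 0 0.3 0; 0 0 0 0.2 0; 0 0 0 0.2 0; 0 0 0 0.15 0; 0 0 0 0.15 0; 0 0 0 0 0; 0 0 0 0 0"}}

```text
time: 22.85
tool_pos: [0.6726, -0.448, 0.0811]
tool_rot: [0.002, 0.246, 0.969, -0.0]
contact_force: [1.7, -0.1, 5.0]
gripper_width: 0.244
```

```bash
cat > t.py <<'E'
from h import *
import sys
w,cw=snap('wrist',sys.argv[1]); p,hd,s=cur(); M=rot(s['tool_rot'])
print(s['time'],p.round(1),hd.round(1),np.round(s['contact_force'],1),np.round(s['ft_torque'],2),s['gripper_width']*85.4)
def pt(L,zc,t,off=8,y=0):
    t=np.radians(t); P=np.array([L*np.cos(t)-zc*np.sin(t),y,-off-L*np.sin(t)-zc*np.cos(t)]); return (p+M@P)/1000
h=cv2.cvtColor(w,cv2.COLOR_RGB2HSV); m=(((h[:,:,0]<8)|(h[:,:,0]>172))&(h[:,:,1]>110))
top=np.where(m[:,200:320].any(1))[0].min()
for r in(top,top+5,top+10,60,100,150,200): x=np.where(m[r,180:340])[0]+180; print(r,x.min(),x.max(),end=' | ')
print()
for t in(0,5,10,15,20,25,30): print(t,[ (np.round(proj(cw,pt(L,12,t),True)[1],0),np.linalg.norm(np.subtract(proj(cw,pt(L,12,t,8,11),True),proj(cw,pt(L,12,t,8,-11),True))).round(1)) for L in(107,80,50)])
E
python3 t.py w13
```

```text
22.9 [ 672.6 -447.9   80.9] 61.5 [ 2.6 -0.   5.9] [ 0.36  0.17 -0.12] 20.228895424789453
23 247 265 | 28 233 286 | 33 232 286 | 60 232 286 | 100 233 285 | 150 234 284 | 200 235 282 | 
0 [(np.float64(26.0), np.float64(53.7)), (np.float64(89.0), np.float64(54.0)), (np.float64(161.0), np.float64(52.3))]
5 [(np.float64(23.0), np.float64(58.0)), (np.float64(91.0), np.float64(57.1)), (np.float64(165.0), np.float64(54.0))]
10 [(np.float64(22.0), np.float64(63.0)), (np.float64(95.0), np.float64(60.6)), (np.float64(171.0), np.float64(55.7))]
15 [(np.float64(22.0), np.float64(68.8)), (np.float64(101.0), np.float64(64.4)), (np.float64(179.0), np.float64(57.4))]
20 [(np.float64(26.0), np.float64(75.6)), (np.float64(110.0), np.float64(68.4)), (np.float64(187.0), np.float64(59.0))]
25 [(np.float64(34.0), np.float64(83.5)), (np.float64(122.0), np.float64(72.6)), (np.float64(197.0), np.float64(60.5))]
30 [(np.float64(46.0), np.float64(92.8)), (np.float64(138.0), np.float64(76.9)), (np.float64(207.0), np.float64(61.9))]
```

Emit:
{"name": "drive_tool", "arguments": {"commands": "0 0 0 0.15 0; 0 0 0 0.15 0; 0 0 0 0.15 0; 0 0 0 0.15 0; 0 0 0 0.15 0; 0 0 0 0.15 0; 0 0 0 0.15 0; 0 0 0 0 0"}}

```text
time: 23.9
tool_pos: [0.6725, -0.4494, 0.0498]
tool_rot: [0.002, 0.246, 0.969, -0.002]
contact_force: [1.4, -2.9, 7.2]
gripper_width: 0.24
```

```bash
python3 t.py w14
```

```text
23.95 [ 672.6 -449.5   50. ] 61.5 [ 1.8 -2.8  6.4] [-0.01  0.23  0.1 ] 20.35960233468844
14 248 282 | 19 222 292 | 24 220 294 | 60 221 293 | 100 223 291 | 150 227 288 | 200 231 285 | 
0 [(np.float64(26.0), np.float64(53.8)), (np.float64(89.0), np.float64(54.1)), (np.float64(161.0), np.float64(52.4))]
5 [(np.float64(23.0), np.float64(58.1)), (np.float64(91.0), np.float64(57.3)), (np.float64(166.0), np.float64(54.1))]
10 [(np.float64(22.0), np.float64(63.1)), (np.float64(95.0), np.float64(60.7)), (np.float64(172.0), np.float64(55.8))]
15 [(np.float64(22.0), np.float64(69.0)), (np.float64(102.0), np.float64(64.5)), (np.float64(179.0), np.float64(57.5))]
20 [(np.float64(26.0), np.float64(75.8)), (np.float64(111.0), np.float64(68.6)), (np.float64(187.0), np.float64(59.2))]
25 [(np.float64(34.0), np.float64(83.8)), (np.float64(123.0), np.float64(72.8)), (np.float64(197.0), np.float64(60.7))]
30 [(np.float64(46.0), np.float64(93.1)), (np.float64(138.0), np.float64(77.1)), (np.float64(208.0), np.float64(62.0))]
```

```bash
python3 - <<'E' 2>/dev/null
from h import *
plan([541,37.5,300],-45.9,20,0,p0=np.array([672.6,-449.5,170]),yh0=61.5)
E
```

```text
0 0.58 0.61 -0.22 5.4; 0 0.63 0.55 -0.21 5.4; 0 0.69 0.49 -0.22 5.4; 0 0.73 0.42 -0.22 5.4; 0 0.76 0.35 -0.21 5.4; 0 0.79 0.28 -0.22 5.4; 0 0.82 0.21 -0.22 5.4; 0 0.83 0.12 -0.21 5.4
0 0.84 0.05 -0.22 5.4; 0 0.84 -0.03 -0.22 5.4; 0 0.83 -0.12 -0.21 5.4; 0 0.82 -0.19 -0.22 5.4; 0 0.8 -0.26 -0.22 5.4; 0 0.77 -0.34 -0.21 5.4; 0 0.73 -0.41 -0.22 5.4; 0 0.69 -0.48 -0.22 5.4
0 0.65 -0.54 -0.21 5.4; 0 0.59 -0.6 -0.22 5.4; 0 0.53 -0.65 -0.22 5.4; 0 0.47 -0.7 -0.21 5.4
end [541.  38. 300.] yh -46.5
```

Emit:
{"name": "drive_tool", "arguments": {"commands": "0 0 0 -1 0; 0 0 0 -1 0; 0 0 0 -1 0; 0 0 0 -1 0; 0 0.58 0.61 -0.22 5.4; 0 0.63 0.55 -0.21 5.4; 0 0.69 0.49 -0.22 5.4; 0 0.73 0.42 -0.22 5.4"}}

```text
time: 24.95
tool_pos: [0.6443, -0.3492, 0.1922]
tool_rot: [-0.001, 0.425, 0.905, -0.0]
contact_force: [0.8, -0.1, -1.1]
gripper_width: 0.242
```

Emit:
{"name": "drive_tool", "arguments": {"commands": "0 0.76 0.35 -0.21 5.4; 0 0.79 0.28 -0.22 5.4; 0 0.82 0.21 -0.22 5.4; 0 0.83 0.12 -0.21 5.4; 0 0.84 0.05 -0.22 5.4; 0 0.84 -0.03 -0.22 5.4; 0 0.83 -0.12 -0.21 5.4; 0 0.82 -0.19 -0.22 5.4"}}

```text
time: 25.95
tool_pos: [0.5916, -0.1547, 0.2443]
tool_rot: [-0.001, 0.728, 0.685, -0.0]
contact_force: [0.6, 1.0, -1.1]
gripper_width: 0.238
```

Emit:
{"name": "drive_tool", "arguments": {"commands": "0 0.8 -0.26 -0.22 5.4; 0 0.77 -0.34 -0.21 5.4; 0 0.73 -0.41 -0.22 5.4; 0 0.69 -0.48 -0.22 5.4; 0 0.65 -0.54 -0.21 5.4; 0 0.59 -0.6 -0.22 5.4; 0 0.53 -0.65 -0.22 5.4; 0 0.47 -0.7 -0.21 4.8"}}

```text
time: 26.95
tool_pos: [0.5393, 0.0401, 0.2964]
tool_rot: [-0.0, 0.927, 0.374, -0.001]
contact_force: [-0.7, 1.1, -1.2]
gripper_width: 0.24
```

```bash
python3 t.py w15; python3 - <<'E' 2>/dev/null
from h import *
im,c=load('w15')
for n,q in [('bend',(.636,.227,.235)),('tip',(.623,.2145,.253)),('rail',(.673,.263,.247)),('hdr',(.5754,.168,.312))]: print(n,np.round(proj(c,q,True)))
cv2.imwrite('pics/v15.png',cv2.resize(im,(800,600))[:,:,::-1])
E
```

```text
27.0 [539.   42.5 297.6] -46.0 [ 0.1  2.1 -0.2] [ 0.1   0.06 -0.01] 20.40725167913673
14 229 286 | 19 222 294 | 24 220 296 | 60 222 294 | 100 224 292 | 150 228 288 | 200 232 285 | 
0 [(np.float64(19.0), np.float64(54.3)), (np.float64(83.0), np.float64(54.7)), (np.float64(156.0), np.float64(53.1))]
5 [(np.float64(16.0), np.float64(58.7)), (np.float64(85.0), np.float64(57.9)), (np.float64(160.0), np.float64(54.9))]
10 [(np.float64(14.0), np.float64(63.7)), (np.float64(88.0), np.float64(61.5)), (np.float64(166.0), np.float64(56.7))]
15 [(np.float64(14.0), np.float64(69.7)), (np.float64(94.0), np.float64(65.4)), (np.float64(173.0), np.float64(58.4))]
20 [(np.float64(18.0), np.float64(76.7)), (np.float64(103.0), np.float64(69.6)), (np.float64(182.0), np.float64(60.1))]
25 [(np.float64(24.0), np.float64(84.9)), (np.float64(115.0), np.float64(74.0)), (np.float64(192.0), np.float64(61.7))]
30 [(np.float64(36.0), np.float64(94.6)), (np.float64(130.0), np.float64(78.5)), (np.float64(202.0), np.float64(63.1))]
bend [167. -51.]
tip [157. -42.]
rail [ 168. -107.]
hdr [112.  24.]
```

View pics/v15.png

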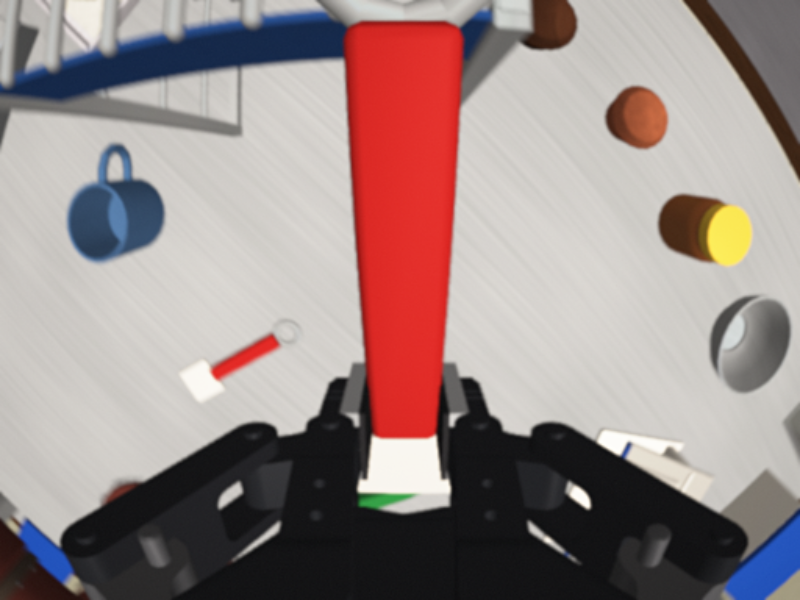

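```bash
python3 - <<'E' 2>/dev/null
from h import *
im,c=load('top0')
sub=im[140:172,100:135].astype(int); d=sub[:,:,0]-sub[:,:,1:].max(2)
ys,xs=np.where(d>18); pts=np.c_[xs+100,ys+140]; print(len(pts),pts.min(0),pts.max(0))
mu=pts.mean(0); v=np.linalg.svd(pts-mu)[2][0]; v*=np.sign(v[1]); t=(pts-mu)@v; e0,e1=mu+v*t.min(),mu+v*t.max(); print('back',e0,'front',e1,'perp rms',np.std((pts-mu)@[-v[1],v[0]]))
T=onz(c,*e1,.253)*1000; B=onz(c,*e0,.247)*1000; print('tip',T.round(1),'rail',B.round(1),'dist',np.linalg.norm((T-B)[:2]),'head',np.degrees(np.arctan2(*(B-T)[[1,0]])))
# header edges: blue top edge in pic -> heading/front line
h=cv2.cvtColor(im,cv2.COLOR_RGB2HSV); m=((abs(h[:,:,0].astype(int)-114)<14)&(h[:,:,1]>90)).astype(np.uint8); k=np.zeros_like(m); k[140:220,95:180]=m[140:220,95:180]
q=max(cv2.findContours(k,cv2.RETR_EXTERNAL,cv2.CHAIN_APPROX_NONE)[0],key=cv2.contourArea); b=cv2.boxPoints(cv2.minAreaRect(q)); print(b.round(1))
for z in(.312,.262): print(z,[ (onz(c,*x,z)[:2]*1000).round(0).tolist() for x in b])
E
```

```text
49 [109 146] [127 164]
back [109.43260602 145.57880715] front [127.18881784 163.81616362] perp rms 0.595428118896514
tip [625.1 211.4 253. ] rail [673.5 258.  247. ] dist 67.22212961122311 head 43.934621148014585
[[107.6 205.5]
 [167.3 150.2]
 [172.5 155.7]
 [112.7 211.1]]
0.312 [[515.0, 228.0], [635.0, 104.0], [622.0, 93.0], [503.0, 217.0]]
0.262 [[525.0, 248.0], [653.0, 116.0], [639.0, 104.0], [512.0, 236.0]]
```

Emit:
{"name": "drive_tool", "arguments": {"commands": "0 -0.7 -0.5 0 0; 0 -0.7 -0.5 0 0; 0 0 -0.5 0.6 0; 0 0 -0.56 0.8 0; 0 0 0 0.8 0; 0 0 0 0.8 0; 0 0 0 0.6 0; 0 0 0 0.1 0"}}

```text
time: 28.0
tool_pos: [0.4658, 0.0544, 0.1843]
tool_rot: [-0.001, 0.927, 0.375, -0.002]
contact_force: [0.7, -0.1, -0.9]
gripper_width: 0.238
```

```bash
cat > loc.py <<'E'
from h import *
import sys
tag=sys.argv[1]; p,hd,s=cur(); print(s['time'],p.round(1),hd.round(2),np.round(s['contact_force'],1))
B=np.array([637.4,223.5]); cx=np.array([.7193,.6947]); cy=np.array([-.6947,.7193])
print('TCP cab',((p[:2]-B)@cx).round(1),((p[:2]-B)@cy).round(1))
t,ct=snap('top','t'+tag); sc,cs=snap('scene','s'+tag)
def red(I): 
    d=I.astype(int); return (d[:,:,0]-d[:,:,1:].max(2))>60
M=rot(s['tool_rot'])
def pt(L,zc,th,off=8,y=0):
    th=np.radians(th); return (p+M@np.array([L*np.cos(th)-zc*np.sin(th),y,-off-L*np.sin(th)-zc*np.cos(th)]))/1000
for th in(15,20,25,30): print(th,'handle end top/scene',proj(ct,pt(107,0,th)),proj(cs,pt(107,0,th)),'eye',proj(ct,pt(124,0,th)),proj(cs,pt(124,0,th)))
a=[int(v) for v in proj(ct,pt(107,0,22))]; b=[int(v) for v in proj(cs,pt(107,0,22))]
T=t[a[1]-35:a[1]+25,a[0]-35:a[0]+45]; S=sc[b[1]-30:b[1]+30,b[0]-40:b[0]+40]
print('crops at',a[0]-35,a[1]-35,b[0]-40,b[1]-30)
for I,n in((t,'top'),(sc,'scene')):
    c=a if n=='top' else b
    m=np.zeros(I.shape[:2],bool); m[c[1]-40:c[1]+40,c[0]-40:c[0]+40]=red(I)[c[1]-40:c[1]+40,c[0]-40:c[0]+40]
    ys,xs=np.where(m); P=np.c_[xs,ys]; mu=P.mean(0); v=np.linalg.svd(P-mu)[2][0]; q=(P-mu)@v; print(n,len(P),(mu+v*q.min()).round(1),(mu+v*q.max()).round(1),'halfwidth',np.ptp((P-mu)@[-v[1],v[0]])/2)
cv2.imwrite(f'pics/l{tag}.png',np.hstack([cv2.resize(T,(400,300),interpolation=cv2.INTER_CUBIC),cv2.resize(S,(400,300),interpolation=cv2.INTER_CUBIC)])[:,:,::-1])
E
python3 loc.py 16
```

```text
28.0 [465.8  54.4 184.3] -45.9 [ 0.7 -0.1 -0.9]
TCP cab -240.9 -2.4
15 handle end top/scene (np.float64(165.91253772882027), np.float64(201.23152460244268)) (np.float64(325.60632939424585), np.float64(174.99621242029656)) eye (np.float64(160.79797844643895), np.float64(196.12085939537073)) (np.float64(330.4910861579142), np.float64(176.17039904482755))
20 handle end top/scene (np.float64(165.84574880898413), np.float64(201.30660121381518)) (np.float64(325.11627989123076), np.float64(172.09493464446933)) eye (np.float64(160.65836936595056), np.float64(196.14629436223564)) (np.float64(329.9370170201465), np.float64(172.7792772712204))
25 handle end top/scene (np.float64(166.0277223179875), np.float64(201.63209457295804)) (np.float64(324.3937953722203), np.float64(169.14262224296684)) eye (np.float64(160.8078519761575), np.float64(196.46330624676276)) (np.float64(329.10759684048355), np.float64(169.32435689780328))
30 handle end top/scene (np.float64(166.46471386113376), np.float64(202.21311025487591)) (np.float64(323.44339757650215), np.float64(166.16569935711595)) eye (np.float64(161.
[... 183 characters left out ...]
.
  ys,xs=np.where(m); P=np.c_[xs,ys]; mu=P.mean(0); v=np.linalg.svd(P-mu)[2][0]; q=(P-mu)@v; print(n,len(P),(mu+v*q.min()).round(1),(mu+v*q.max()).round(1),'halfwidth',np.ptp((P-mu)@[-v[1],v[0]])/2)
  ret = um.true_divide(
Traceback (most recent call last):
  File "loc.py", line 19, in <module>
    ys,xs=np.where(m); P=np.c_[xs,ys]; mu=P.mean(0); v=np.linalg.svd(P-mu)[2][0]; q=(P-mu)@v; print(n,len(P),(mu+v*q.min()).round(1),(mu+v*q.max()).round(1),'halfwidth',np.ptp((P-mu)@[-v[1],v[0]])/2)
                                                                                                                   ~~~~~^^
ValueError: zero-size array to reduction operation minimum which has no identity
```

Run:
```python
from h import *
for n,(x0,y0,x1,y1) in(('t16',(110,140,215,260)),('s16',(280,130,400,230))):
    I,_=load(n); d=I.astype(int); m=((d[:,:,0]-d[:,:,1:].max(2))>30).astype(np.uint8); k=np.zeros_like(m); k[y0:y1,x0:x1]=m[y0:y1,x0:x1]
    N,L,st,ce=cv2.connectedComponentsWithStats(k)
    for i in range(1,N):
        if st[i][4]>=4: print(n,st[i],ce[i].round(1),I[L==i].mean(0).round())
    g=cv2.resize(I[y0:y1,x0:x1],None,fx=.5,fy=.5,interpolation=cv2.INTER_AREA)
I,_=load('s16')
for r in range(150,200,2):
    print(r,''.join('R' if (p[0]-max(p[1],p[2]))>25 else 'B' if p[2]-p[0]>25 else '#' if p.max()<45 else '+' if p.max()<110 else '.' if p.max()<190 else 'W' for p in I[r,290:400].astype(int)))
```

```text
t16 [110 146  15  16  27] [117.6 154. ] [130.  96.  91.]
t16 [129 192  19  68 637] [137.3 226.8] [91. 50. 43.]
t16 [ 145  194   61   66 2341] [178.  216.3] [88. 48. 41.]
s16 [285 130   1   4   4] [285.  131.5] [73. 33. 27.]
s16 [280 135   9  17  72] [283.6 143.6] [82. 39. 32.]
s16 [296 164  32  12 271] [310.6 169.2] [124.  20.  16.]
s16 [293 180   8  17  83] [296.6 188.4] [146.  24.  20.]
s16 [364 184   6   6  14] [366.6 186.4] [110.  17.  13.]
s16 [380 193   6   4  15] [382.3 194.7] [117.  30.  27.]
150 ####################............................................BBBBBBB++............+......+++++++...........
152 ####################........................................BB#+....+#BBBB++++...........++.....++++++++......
154 ################+#+.........................................BBBBBBB++....+++.....+...........+++....+++++++++.
156 ###++###########......................................BBBB++....BBBBBBB++...........+++...........++......++++
158 ###++#########+........................................BBBBBBB++....+BB+++++++............+...........+++.....
160 #############+.
[... 1580 characters left out ...]
.........+
188 .....RRRRR.....................+++++................BBBBBBBBBBBB+++++++.....RRR+....++...+.+++.............+++
190 ....RRRRR......................+++++................BBBBBBBBBBBBB++++++++++.....B+.......+++............++++++
192 ...RRRRRR.....................++++++................BBBBBBBBBBBB+++++BBB+++++++........++++...........+++++++.
194 ...RRRRR......................+++++.................BBBBBBBBBBBB+++++BBBBB...+++++...++R++RRRRR.....+++++.++..
196 ...RRRRR......................+++++.................+BBBBBBBBBB+++++BBBBBBB....+++++++..++..RRR...+++++...++.+
198 ..+RR+........................+++++..................+BBBBBBBBB+++++BBBB+BBBBBB++++++...++......++++.....++..+
```

Emit:
{"name": "drive_tool", "arguments": {"commands": "0 0.3 -0.08 0 0; 0 0.5 0 0 0; 0 0.5 0 0 0; 0 0.5 0 0 0; 0 0.5 0 0 0; 0 0.3 0 0 0; 0 0 0 0 0; 0 0 0 0 0"}}

```text
time: 29.1
tool_pos: [0.521, 0.1104, 0.1862]
tool_rot: [0.0, 0.927, 0.375, -0.0]
contact_force: [-0.9, 0.2, -1.7]
gripper_width: 0.242
```

```bash
cat > loc2.py <<'E'
from h import *
import sys
p,hd,s=cur(); B=np.array([637.4,223.5]); cx=np.array([.7193,.6947]); cy=np.array([-.6947,.7193])
x,y=(p[:2]-B)@cx,(p[:2]-B)@cy
print(s['time'],p.round(1),hd.round(2),np.round(s['contact_force'],1),np.round(s['ft_torque'],2),'TCP cab',x.round(1),y.round(1),'eye',(x+113.7).round(1),'z',(p[2]+57.4).round(1))
I,c=snap('scene','s'+sys.argv[1])
W=lambda a,b,z: proj(c,np.r_[B+cx*a+cy*b,z]/1000)
print('tip',np.round(W(-18,0,253),1),'bend',np.round(W(0,0,235),1),'rail',np.round(W(52,0,247),1),'eye',np.round(W(x+113.7,y,p[2]+57.4),1),'hend',np.round(W(x+98,y,p[2]+50.6),1))
for r in range(160,204,1):
    print(r,''.join('R' if (q[0]-max(q[1],q[2]))>25 else 'B' if q[2]-q[0]>25 else '#' if q.max()<45 else '+' if q.max()<110 else '.' if q.max()<190 else 'W' for q in I[r,318:395].astype(int)))
E
python3 loc2.py 17
```

```text
29.1 [521.  110.4 186.2] -45.92 [-0.9  0.2 -1.7] [-0.06  0.03  0.02] TCP cab -162.3 -0.5 eye -48.6 z 243.6
tip [363.9 183.2] bend [368.6 191.4] rail [386.8 196.6] eye [353.5 181.3] hend [348.3 180.8]
160 ##############.......BBBB++....BBBBBBB+++....++......+............++.........
161 ##############......BBBBBBB++..W.BBBBBB..++...........++.....+......++.......
162 #############.........BBBBBBB++...W+B+....+++............++...........++.....
163 #############....BB+....BBBBBBB++.....+...+++++............++...........+++..
164 ##########++...BBBBB++....BBBBBBBB++.....+++++.++............++...........+++
165 #####+####.....BBBBBBB++....BBBBB+..++....++++...+++............+............
166 ##########......+BBBBBBB++..W.BB+.....++....++......++...........+++.........
167 #########..BB+...W+BBBBBBB++............++............++............++.......
168 ######+.+.BBBB++....+BBBBBBB#+...........+++............++............++.....
169 #####+....BBBBBB++....+BBBBB+.++.........+++++.............+............++...
170 #####.......BBBBBB++....+BB+....++.....++++++.++.....+.......+.....+.......+
[... 2007 characters left out ...]
BBB++++BBBBB+.....++++.++.+++RRRRRR...++++..
196 ..+++++.................+BBBBBBBBBB+++++BBBBBBB....+++++++..++..RRR...+++++..
197 ..+++++..................BBBBBBBBBB+++++BBBBBBBBBBB++++++..++........+++++...
198 ..+++++..................+BBBBBBBBB+++++BBBB+BBBBBB++++++...++......+++++....
199 ..+++.W+...................+BBBBBBB+++++BBBB..+BBBB++++++..++.+....+++++.....
200 .+++++.......................BBBBBB++++BBB+.......+++++++..++.....+++++......
201 .+++++++........................BB+++++++..........+++++..+++....++++........
202 .+++++...+........................+++++...........++++++..++...+++++++......+
203 .+++++.........+...................++++...........++++++..++..+++++...++....+
```

Emit:
{"name": "drive_tool", "arguments": {"commands": "0 0 0 -0.2 0; 0 0 0 -0.2 0; 0 0.1 0 -0.11 0; 0 0.2 0 0 0; 0 0.25 0 0 0; 0 0.25 0 0 0; 0 0.15 0 0 0; 0 0 0 0 0"}}

```text
time: 30.15
tool_pos: [0.5418, 0.1306, 0.2014]
tool_rot: [-0.0, 0.927, 0.376, -0.0]
contact_force: [0.5, -0.1, -1.5]
gripper_width: 0.243
```

```bash
python3 loc2.py 18 | cut -c1-230 | sed -n '1,3p;14,40p'
```

```text
30.15 [541.8 130.6 201.4] -45.88 [ 0.5 -0.1 -1.5] [-0.01  0.    0.08] TCP cab -133.3 -0.4 eye -19.6 z 258.8
tip [363.9 183.2] bend [368.6 191.4] rail [386.8 196.6] eye [363.6 181.3] hend [358.2 180.9]
160 .+###################BBBB++....BBBBBBB+++....++......+............++.........
171 #####++++.....BBBBBB++.....+.....BB+.....++++...+++...........+++...........+
172 #####++++++.....BBBBBB++......BBBBBB++.....++.....+++............++..........
173 .+###++++++++.....BBBBB+.++....BBBBBBBB++............++............++........
174 WW.#+++++++++++.....BBB....B.....BBBBBBB+++...........+++............++......
175 WW.#++++++B++++++....RRRRRR+R+.....BBBB++++++...........+++.............+....
176 WW+#++++++BBB++++++....RRRRRRRRR....RRRRRR++B++...........+++................
177 WW+#++++++BBBBB++++++....RRRRRRRRR....RRRRR+BBB++............++.............+
178 WW+#++++++BBBBBB+.+++++....RRRRRRRRR+.B.RRR+B++...+............++.........+++
179 WW##+++++BBBBBB+RRR++++++....RRRRRRRRR+.B..........++............+++.....+++.
180 WW##+++++BBBBB+RRRRRR++++++.....RRRRRRRR+.....++++++.++............+....+++
[... 696 characters left out ...]
BBBB++++++++.....RRB.........++.............
190 ...+++++................BBBBBBBBBBBBB++++++++++.....B+.......+++............+
191 ...+++++................BBBBBBBBBBBB+++++B+++++++...........+++............++
192 ..++++++................BBBBBBBBBBBB+++++BBB+++++++........++++...........+++
193 ..+++++.................BBBBBBBBBBBB+++++BBBBB.++++++.....++++R..........++++
194 ..+++++.................BBBBBBBBBBBB++++BBBBBB...+++++...++R++RRRRR.....+++++
195 ..+++++.................BBBBBBBBBBBB+++++BBBB+.....++++.++.+++RRRRRR...+++++.
196 ..+++++..................BBBBBBBBBB+++++BBBBBBB...++++++++..++..RRR...+++++..
197 ..+++++..................BBBBBBBBBB+++++BBBBBBBBBBB++++++..++........+++++...
```

Emit:
{"name": "drive_tool", "arguments": {"commands": "0 0 0 0.1 0; 0 0 0 0.1 0; 0 0 0 0.1 0; 0 0 0 0.1 0; 0 0 0 0.1 0; 0 0 0 0 0; 0 0 0 0 0; 0 0 0 0 0"}}

```text
time: 31.2
tool_pos: [0.5417, 0.1304, 0.1867]
tool_rot: [0.0, 0.927, 0.375, 0.0]
contact_force: [-0.7, 0.0, -1.2]
gripper_width: 0.24
```

```bash
python3 loc2.py 19 | cut -c1-230 | sed -n '1,2p;18,34p'
```

```text
31.2 [541.7 130.4 186.7] -45.91 [-0.7  0.  -1.2] [-0.01  0.04 -0.02] TCP cab -133.5 -0.5 eye -19.8 z 244.1
tip [363.9 183.2] bend [368.6 191.4] rail [386.8 196.6] eye [362.7 185.6] hend [357.3 185.1]
175 ####++++++B++++++..........B++.....BBBB++++++...........+++.............+....
176 ####++++++BBB++++++.......BBBBB++....BB+++++B++...........+++................
177 +###++++++BBBBB++++++.....BBBBBBB++....+++++BBB++............++.............+
178 W.##++++++BBBBBBB++++++.....BBBBBBB++....+++BBBBB.+............++.........+++
179 WW##+++++BBBBBBRRRR++++++.....BBBBBBBB+....+BBBBB...+............+++.....+++.
180 W.##+++++BBBBBRRRRRRR++++++....RRRRRRRR++....BBBB....++.................+++..
181 W.##+++++BBBBRRRRRRRRRR.+++++....RRRRRRRRR+....BB......++.....+........++....
182 W.#++++++BBRRRRRRRRRRRRRR++++++.....RRRRRR+++.............++..........+++....
183 W.#++++++B+RRRRRRRRRRRRRRRR.+++++.....RRRR+W.++.............++....+..+++..+..
184 W+#+++++++RRRRRRRRRRRRRRRRRRR++++++.....R.....RR+............++.....++.....++
185 ..#++++++RRRRRRRRRRRRRRRRRRRRRR++++++......++++RRR+...............+++........
186 ...++++++RRRRRRRRRRRRRRRRRRRRRRRR++++++.....+BB+RR..+............+++.........
187 ...+++++RRRRRRRRRRRRRRRRRRRRRRRRRRR.+++++......B....+.+.........+++..........
188 ...++++++RRRRRRRRRRRRRRRRRRRRRRRRRRRR.+++++.......++....++...+.+++...........
189 ...+++++...........RRRRRRRRRRRRRRRRRRRR++++++.....RRB.........+++............
190 ...+++++................BB++++RRRRRRRRRR+++++++.....B+.......+++............+
191 ...+++++................BBBBBBBBBBBB++RR+B+++++++...........+++............++
```

Emit:
{"name": "drive_tool", "arguments": {"commands": "0 0 0 0.08 0; 0 0 0 0.07 0; 0 0 0 0 0; 85 0 0 0 0; 85 0 0 0 0; 85 0 0 0 0; 85 0 0 0 0; 85 0 0 0 0"}}

```text
time: 32.25
tool_pos: [0.543, 0.1326, 0.1833]
tool_rot: [-0.001, 0.927, 0.376, 0.003]
contact_force: [5.0, 8.5, 2.7]
gripper_width: 0.993
```

```bash
python3 loc2.py 20 | cut -c1-230 | sed -n '1,2p;18,46p'
```

```text
32.25 [543.  132.6 183.3] -45.8 [5.  8.5 2.7] [ 1.37 -0.78  0.47] TCP cab -131.0 0.2 eye -17.3 z 240.7
tip [363.9 183.2] bend [368.6 191.4] rail [386.8 196.6] eye [363.4 186.9] hend [358.1 186.4]
175 ##.#++++++B++++++.........BB+++....BBBB++++++...........+++.............+....
176 ##+#++++++BBB++++++.......BBBBB+.....BB+++++B++...........+++................
177 ####++++++BBBBB++++++.....BBBBBBB++....+++++BBB++............++.............+
178 ####++++++BBBBBBB.+++++.....BBBBBBB++....+++BBBBB.+............++.........+++
179 ####+++++BBBBBB+...++++++.....BBBBBBB++....+BBBBB...+............+++.....+++.
180 ###++++++BBBBB+......++++++.....BBBBBB+++....BBBB....++.................+++..
181 ##+++++++BBBB...........+++++.....+BBB+++++....BB......++.....+........+++...
182 ##+++++++BBRRRRRRRRRRRRRR++++++.....RRRRR++++.............+...........+++....
183 ##+++++++BRRRRRRRRRRRRRRRRR++++++.....RRR++BB+R............+++....+..+++..+..
184 #+++++++BRRRRRRRRRRRRRRRRRRRR++++++.....R+BB++RR+.............+.....++.....++
185 #+++++++RRRRRRRRRRRRRRRRRRRRRRR++++++.........+RR++...............+++........
18
[... 773 characters left out ...]
BBB+++++BBBB+.....++++.++.+++RRRRRR...+++++.
196 ..+++++..................BBBBBBBBBB+++++BBBBBBB....+++++++..++..RRR...+++++..
197 ..+++++..................BBBBBBBBBB+++++BBBBBBBBBBB++++++..++........++++....
198 ..+++++...................BBBBBBBBB+++++BBBB+BBBBBB++++++...++......+++++....
199 ..+++.W.....................BBBBBBB+++++BBBB..+BBBB++++++..++.+....+++++.....
200 .+++++.......................BBBBBB++++BBB+.......+++++++..++.....+++++......
201 .+++++++........................BB+++++++..........+++++..+++....++++........
202 .+++++...+.........................++++............+++++..++...+++++++......+
203 .+++++.........+...................++++...........++++++..++..+++++...++....+
```

Emit:
{"name": "drive_tool", "arguments": {"commands": "85 0 0 0 0; 85 0 0 0 0; 85 0 0 0 0; 85 0 0 0 0; 85 0 0 0 0; 85 0 0 0 0; 85 0 0 0 0; 85 0 0 0 0"}}

```text
time: 33.3
tool_pos: [0.5429, 0.1326, 0.1832]
tool_rot: [-0.001, 0.927, 0.376, 0.003]
contact_force: [4.6, 9.9, 2.4]
gripper_width: 0.995
```

```bash
python3 loc2.py 21 | cut -c1-230 | sed -n '1,2p;18,46p'
python3 - <<'E'
from h import *
w,_=snap('wrist','w21'); s,_=load('s21')
cv2.imwrite('pics/v21.png',np.hstack([cv2.resize(w,(400,300)),cv2.resize(s[110:275,255:415],(390,300),interpolation=cv2.INTER_CUBIC)])[:,:,::-1])
d=w.astype(int); k=(d[:,:,0]-d[:,:,1:].max(2))>60; ys,xs=np.where(k); print('red wrist',len(ys),xs.min(),xs.max(),ys.min(),ys.max())
E
```

```text
33.3 [542.9 132.6 183.2] -45.8 [4.6 9.9 2.4] [ 1.37 -0.77  0.43] TCP cab -131.1 0.3 eye -17.4 z 240.6
tip [363.9 183.2] bend [368.6 191.4] rail [386.8 196.6] eye [363.4 186.9] hend [358.1 186.4]
175 #+.#++++++B++++++.........BB++.....BBBB++++++...........+++.............+....
176 ##+#++++++BBB+.++++.......BBBBB+.....BB+++++B++...........+++................
177 ####++++++BBBBB++++++.....BBBBBBB++....+++++BBB++............++.............+
178 ####++++++BBBBBB+++++++.....BBBBBBB++....+++BBBBB.+............++.........+++
179 ####+++++BBBBBB+...++++++.....+BBBBBB++....+BBBBB..++............+++.....+++.
180 ####+++++BBBBBB......++++++.....BBBBBB+++....BBBB.....+............+....+++..
181 ##+++++++BBBB...........+++++.....+BBB+++++....BB......++.....+........+++...
182 ##+++++++BBRRRRRRRRRRRRRR++++++.....RRRRR++++............++...........+++....
183 ##+++++++BRRRRRRRRRRRRRRRRR.+++++.....RRR++BB++.............++....+..+++..+..
184 #+++++++BRRRRRRRRRRRRRRRRRRRR++++++.....R+BB++RR+............++.....++.....++
185 #+++++++RRRRRRRRRRRRRRRRRRRRRRR++++++.........+RRR+...............+++........
186
[... 802 characters left out ...]
RRRRR...+++++.
196 ..+++++.................+BBBBBBBBBB+++++BBBBBBB...++++++++..++..RRR...++++...
197 ..+++++..................BBBBBBBBBB+++++BBBBBBBBBBB++++++..++........+++++...
198 ..+++++...................BBBBBBBBB+++++BBBB+BBBBBB++++++...++......+++++....
199 ..+++.W.....................BBBBBBB+++++BBBB..++BBB++++++..++.+....+++++.....
200 .+++++......................+BBBBBB++++BBB+.......+++++++..++.....+++++......
201 .+++++++........................BB+++++++..........+++++..+++....++++........
202 .+++++...+.........................++++...........++++++..++...+++++++......+
203 .+++++.........+..................+++++...........++++++..++..+++++....+....+
red wrist 15187 87 508 13 383
```

View pics/v21.png

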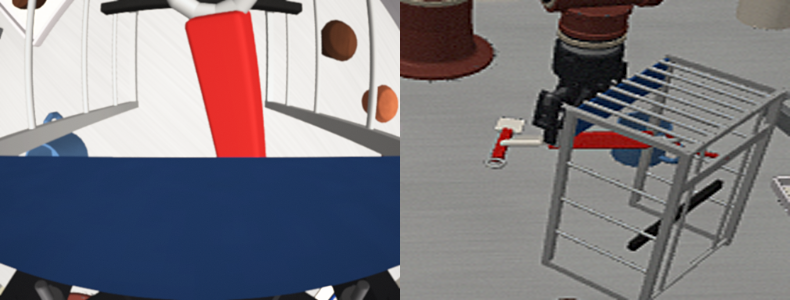

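Run:
```python
from h import *
s,cs=load('s21'); w,cw=load('w21'); 
B=np.array([637.4,223.5]); cx=np.array([.7193,.6947]); cy=np.array([-.6947,.7193])
W=lambda a,b,z:np.r_[B+cx*a+cy*b,z]/1000
d=w.astype(int); k=((d[:,:,0]-d[:,:,1:].max(2))>60)
for r in(25,50,80,110,140,170,190,198): x=np.where(k[r,150:380])[0]+150; print(r,x.min() if len(x) else None,x.max() if len(x) else None)
d=s.astype(int); k=((d[:,:,0]-d[:,:,1:].max(2))>30)
for c in(306,310,314,318,322,328,334,340,346,352,356): y=np.where(k[175:205,c])[0]+175; print('col',c,y.tolist()[:1],y.tolist()[-1:])
for ex,ez in((-10,238),):
  for yaw in(0,-15):
   for th in(0,10,20,-10):
    f=lambda L,up=0:(ex-L*np.cos(np.radians(th))*np.cos(np.radians(yaw)),-L*np.cos(np.radians(th))*np.sin(np.radians(yaw)),ez-L*np.sin(np.radians(th))+up)
    a,b=f(16),f(140); c_,e=f(168),f(195)
    print(yaw,th,'scene hend',np.round(proj(cs,W(*a))),'hback',np.round(proj(cs,W(*b))),'blade',np.round(proj(cs,W(*c_))),'| wrist hend',np.round(proj(cw,W(*f(16,12)),True)),'L60',np.round(proj(cw,W(*f(60,12)),True)))
```

```text
25 242 321
50 241 325
80 248 329
110 256 333
140 263 336
170 271 338
190 275 339
198 277 340
col 306 [] []
col 310 [] []
col 314 [] []
col 318 [191] [191]
col 322 [] []
col 328 [183] [191]
col 334 [182] [191]
col 340 [182] [191]
col 346 [184] [191]
col 352 [187] [191]
col 356 [182] [191]
0 0 scene hend [360. 186.] hback [323. 168.] blade [315. 164.] | wrist hend [259. -18.] L60 [259. 144.]
0 10 scene hend [360. 187.] hback [323. 175.] blade [315. 172.] | wrist hend [259. -14.] L60 [259. 137.]
0 20 scene hend [360. 188.] hback [324. 182.] blade [316. 181.] | wrist hend [259. -13.] L60 [259. 126.]
0 -10 scene hend [361. 186.] hback [325. 161.] blade [317. 156.] | wrist hend [259. -23.] L60 [259. 145.]
-15 0 scene hend [361. 186.] hback [332. 163.] blade [326. 158.] | wrist hend [244. -19.] L60 [199. 137.]
-15 10 scene hend [361. 187.] hback [332. 170.] blade [325. 167.] | wrist hend [244. -16.] L60 [207. 131.]
-15 20 scene hend [361. 188.] hback [332. 178.] blade [326. 176.] | wrist hend [245. -14.] L60 [214. 121.]
-15 -10 scene hend [362. 185.] hback [333. 156.] blade [327. 150.] | wrist hend [243. -24.] L60 [191. 137.]
```

Emit:
{"name": "drive_tool", "arguments": {"commands": "85 0.07 -0.1 0 0; 85 0.06 -0.1 0 0; 85 0 0 0 0; 85 0 0 0 0; 85 0 0 0 0; 85 0 0 0 0; 85 0 0 0 0; 85 0 0 0 0"}}

```text
time: 34.4
tool_pos: [0.5402, 0.1374, 0.1821]
tool_rot: [0.0, 0.927, 0.375, -0.0]
contact_force: [0.3, 0.5, 0.0]
gripper_width: 0.991
```

```bash
cat > red.py <<'E'
from h import *
import sys
p,hd,s=cur(); B=np.array([637.4,223.5]); cx=np.array([.7193,.6947]); cy=np.array([-.6947,.7193]); f=np.array(s['contact_force'])
print(s['time'],p.round(1),'cab',((p[:2]-B)@cx).round(1),((p[:2]-B)@cy).round(1),'F cab',(f[:2]@cx).round(1),(f[:2]@cy).round(1),f[2].round(1),np.round(s['ft_torque'],2))
I,c=snap('scene','s'+sys.argv[1]); d=I.astype(int)
for r in range(178,252,2):
    print(r,''.join('R' if (q[0]-max(q[1],q[2]))>30 else 'B' if q[2]-q[0]>25 else '#' if q.max()<45 else '+' if q.max()<110 else '.' if q.max()<190 else 'W' for q in d[r,290:410]))
E
python3 red.py 22
```

```text
34.4 [540.2 137.4 182.1] cab -129.7 5.6 F cab 0.6 0.2 0.0 [-0.05 -0.02  0.01]
178 .....WWWWWWWWWW.......####+#####++++++BBBBBBB++++++.....BBBBBBB++....+++BBBBB.+............++.........+++......++....+++
180 ....WWWRRWRWWWW..........#######+++++BBBBB+......++++++.....BBBBBB+++....BBBB....++............+....+++.......++...++++.
182 .......RRRR..W............#####++++++BB+.............++++++.....+B+++++++............++...........+++.........++.+++++..
184 ......RRRRR..............+#####++++++B...............BBB+++++++......+BBBBRR+.............+.....++.....++......++++++...
186 .....RRRRR+..............+#####+++++.................BBBBBBB+++++++.....+BB+RR+.+............+++.............++++++++...
188 .....RRRRR................+###++++++................BBBBBBBBBBBB+++++++.....+RR+...++....+.+++.............+++++++++....
190 ....RRRRR......................+++++................BBBBBBBBBBBBB++++++++++......+++.....+++............+++++..+++++....
192 ...RRRRRR.....................++++++................BBBBBBBBBBBB+++++BBB+++++++........++++...........+++++++..++++.....
194 ...RRRRR..........
[... 2902 characters left out ...]
................+#####...++++++.++............+++++..++++..................
242 ........................+++++.......+......................+#######..++++++..++...............+++..++...................
244 ........................+++++..............................######....++++++..++..............++..+++....................
246 ........................+++++.............++..............+####......+++++..++...............+++........................
248 ........................++++..................+...+.............+...++++++..++...............+..........................
250 ........................++++........................................+++++..+++.............+............................
```

Emit:
{"name": "drive_tool", "arguments": {"commands": "85 -0.3 0 0 0; 85 -0.7 0 0 0; 85 -1 0 0 0; 85 -1 0 0 0; 85 -1 0 0 0; 85 -0.5 0 -0.5 0; 85 0 0 -0.5 0; 85 0 0 0 0"}}

```text
time: 35.45
tool_pos: [0.4445, 0.0435, 0.2141]
tool_rot: [0.001, 0.927, 0.375, 0.002]
contact_force: [1.0, 0.1, -0.2]
gripper_width: 0.995
```

```bash
python3 red.py 23 | head -1
python3 - <<'E'
from h import *
a,c=load('s22'); b,_=load('s23')
B=np.array([637.4,223.5]); cx=np.array([.7193,.6947]); cy=np.array([-.6947,.7193])
W=lambda x,y,z:np.round(proj(c,np.r_[B+cx*x+cy*y,z]/1000),1)
print('expected hanging: eye',W(0,0,226),'hand top',W(0,0,208),'hand bottom',W(0,0,84),'blade end',W(0,0,29))
def axis(I):
    d=I.astype(int); k=np.zeros(I.shape[:2],bool); k[199:235,350:372]=((d[:,:,0]-d[:,:,1:].max(2))>30)[199:235,350:372]
    ys,xs=np.where(k); P=np.c_[xs,ys]; mu=P.mean(0); v=np.linalg.svd(P-mu)[2][0]; return len(P),mu.round(2),np.degrees(np.arctan2(v[0],v[1])).round(2),ys.min(),ys.max()
print(axis(a),axis(b)); p1=np.array(W(0,0,208)); p2=np.array(W(0,0,84)); v=p2-p1; print('expected axis',np.degrees(np.arctan2(v[0],v[1])))
for n in('scene','top'):
    i,_=snap(n,n+'F'); 
s,_=load('sceneF'); print(axis(s),'diff s23-sceneF',np.abs(s.astype(int)-b).mean(), np.abs(s[195:270,330:375].astype(int)-b[195:270,330:375]).mean())
# blade
d=s.astype(int); w=np.zeros(s.shape[:2],np.uint8); w[225:265,325:375]=((d.min(2)>165))[225:265,325:375]; ys,xs=np.where(w); print('white px',len(ys),xs.mean() if len(ys) else 0,ys.min() if len(ys) else 0,ys.max() if len(ys) else 0)
# others moved? compare before/after for top
t0,_=load('top0'); tF,_=load('topF'); D=np.abs(t0.astype(int)-tF).max(2)
for nm,(x,y) in dict(cupa=(328,271),jar=(276,131),cupb=(191,134),cupc=(233,131),mug=(126,277),bowl=(328,140),green=(271,291),small=(197,285),stand=(360,222)).items(): print(nm,D[y-18:y+18,x-18:x+18].mean().round(1),end='; ')
E
```

```text
35.45 [444.5  43.5 214.1] cab -263.7 4.6 F cab 0.7 -0.6 -0.2 [-0.01  0.01  0.02]
expected hanging: eye [368.1 194. ] hand top [367.  199.1] hand bottom [360.1 231.9] blade end [357.3 245.1]
(188, array([361.73, 215.54]), np.float64(-12.05), np.int64(199), np.int64(232)) (163, array([362.29, 214.62]), np.float64(-10.97), np.int64(199), np.int64(231))
expected axis -11.879854139956429
(163, array([362.27, 214.59]), np.float64(-11.07), np.int64(199), np.int64(231)) diff s23-sceneF 2.09535895453559 2.113283950617284
white px 16 350.875 225 258
cupa 11.0; jar 12.6; cupb 11.1; cupc 12.0; mug 32.4; bowl 10.5; green 10.4; small 39.7; stand 34.2;
```

Emit:
{"name": "drive_tool", "arguments": {"commands": "85 0 0 -0.5 0; 85 0 0.5 -0.5 0; 85 0 0.8 -0.3 0; 85 0 0.8 0 0; 85 0 0.8 0 0; 85 0 0.5 0 0; 85 0 0 0 0; 85 0 0 0 0"}}

```text
time: 36.6
tool_pos: [0.514, -0.0293, 0.2511]
tool_rot: [-0.0, 0.927, 0.376, -0.0]
contact_force: [-0.5, 1.1, 0.1]
gripper_width: 0.993
```

Run:
```python
from h import *
p,hd,st=cur(); print(st['time'],p.round(0),np.round(st['contact_force'],1))
s,c=snap('scene','sceneG'); b,_=load('sceneF'); s0,_=load('scene0'); tG,ct=snap('top','topG'); t0,_=load('top0')
def axis(I):
    d=I.astype(int); k=np.zeros(I.shape[:2],bool); k[199:235,350:372]=((d[:,:,0]-d[:,:,1:].max(2))>30)[199:235,350:372]
    ys,xs=np.where(k); P=np.c_[xs,ys]; mu=P.mean(0); v=np.linalg.svd(P-mu)[2][0]; return len(P),mu.round(2),np.degrees(np.arctan2(v[0],v[1])).round(2),ys.min(),ys.max()
print(axis(b),axis(s))
D=np.abs(s0.astype(int)-s).max(2); T=np.abs(t0.astype(int)-tG).max(2)
for nm,(x,y,r) in dict(cupa=(192,193,8),jar=(231,284,12),cupb=(324,286,10),cupc=(278,289,10),mug=(353,187,6),bowl=(173,279,16),green=(238,187,12),small=(297,188,8)).items(): print('scene',nm,D[y-r:y+r,x-r:x+r].mean().round(1),end='; ')
print()
for nm,(x,y) in dict(mug=(126,277),small=(197,285),green=(271,291)).items(): print('top',nm,T[y-15:y+15,x-15:x+15].mean().round(1),end='; ')
u=np.array([.491,-.871,0]); l=np.array([.871,.491,0]); S=np.array([.5016,-.374,.046]); up=u*.866+np.array([0,0,.5]); n=np.cross(up,l)
h=cv2.cvtColor(s,cv2.COLOR_RGB2HSV); 
d=tG.astype(int); k=np.zeros(tG.shape[:2],np.uint8); k[190:265,320:400]=((d[:,:,2]-d[:,:,0])>50)[190:265,320:400]
N,L,q,ce=cv2.connectedComponentsWithStats(k); print([ (q[i].tolist(),ce[i].round(1).tolist()) for i in range(1,N) if q[i][4]>10]); print('expected handle top',proj(ct,S+n*.046),'lip',proj(ct,S-up*.04+n*.006))
```

```text
36.6 [514. -29. 251.] [-0.5  1.1  0.1]
(163, array([362.27, 214.59]), np.float64(-11.07), np.int64(199), np.int64(231)) (175, array([362.04, 214.95]), np.float64(-11.48), np.int64(199), np.int64(231))
scene cupa 5.6; scene jar 5.4; scene cupb 5.5; scene cupc 4.4; scene mug 4.1; scene bowl 4.1; scene green 4.9; scene small 4.8; 
top mug 13.4; top small 71.7; top green 15.0; [([329, 204, 6, 9, 11], [331.3, 207.7]), ([345, 208, 24, 31, 277], [356.6, 223.1])]
expected handle top (np.float64(354.7170103358063), np.float64(224.29549728613023)) lip (np.float64(345.37673131111035), np.float64(229.48465363327776))
```

Emit:
{"name": "drive_tool", "arguments": {"commands": "85 0 0 0 0; 85 0 0 0 0; 85 0 0 0 0; 85 0 0 0 0; 85 0 0 0 0; 85 0 0 0 0; 85 0 0 0 0; 85 0 0 0 0"}}

```text
time: 37.7
tool_pos: [0.5143, -0.0298, 0.2511]
tool_rot: [-0.0, 0.927, 0.375, 0.0]
contact_force: [-0.5, -0.4, 0.3]
gripper_width: 0.997
```

Emit:
{"name": "drive_tool", "arguments": {"commands": "85 0 0 0 0; 85 0 0 0 0; 85 0 0 0 0; 85 0 0 0 0; 85 0 0 0 0; 85 0 0 0 0; 85 0 0 0 0; 85 0 0 0 0"}}

```text
time: 38.7
tool_pos: [0.5143, -0.0298, 0.2511]
tool_rot: [-0.0, 0.927, 0.375, -0.0]
contact_force: [0.9, 0.6, -0.1]
gripper_width: 0.996
```

Run:
```python
from h import *
def axis(I):
    d=I.astype(int); k=np.zeros(I.shape[:2],bool); k[199:235,350:372]=((d[:,:,0]-d[:,:,1:].max(2))>30)[199:235,350:372]
    ys,xs=np.where(k); P=np.c_[xs,ys]; mu=P.mean(0); v=np.linalg.svd(P-mu)[2][0]; return len(P),mu.round(2).tolist(),np.degrees(np.arctan2(v[0],v[1])).round(2)
for i in range(8): print(axis(snap('scene',f'z{i}')[0]))
print(manip.state()['time'])
```

```text
(174, [362.03, 214.91], np.float64(-11.54))
(175, [362.04, 214.95], np.float64(-11.48))
(175, [362.04, 214.95], np.float64(-11.48))
(175, [362.04, 214.95], np.float64(-11.48))
(175, [362.04, 214.95], np.float64(-11.48))
(175, [362.04, 214.95], np.float64(-11.48))
(175, [362.04, 214.95], np.float64(-11.48))
(174, [362.03, 214.91], np.float64(-11.54))
39.1
```

Still and straight. I'm handing in the job now.

```bash
python3 -c "
from plant import manip
print(manip.job_done(), manip.state()['time'])"
```

```text
the job is handed in; nothing more can be done
the job is handed in; nothing more can be done
```

Both tools are put away and the job is handed in at about 39 s on the robot's clock, well under the 72 s limit. I can't see the verdict.

- **Smoother:** I set it down handle up, then nudged it down the slope until it stopped against the lip; the finger met about 8 N. The wrist picture afterwards had its upper and lower edges within about 1–2 mm of the seated position, with both ends on the stand. An earlier check disagreed: before the last push, one reading still showed a gap of about 2 mm.
- **Spatula:** The tool could not tilt, so I pressed the spatula's handle on the crest of the stand to turn it about 23° in the grip. I then threaded the eye over the hook tip under the header.
- **Snag on release:** When I opened the gripper, the spatula caught on one open finger, pulling about 10 N along the tool. A nudge of a few millimetres freed it and it dropped into the hook.
- **Last checks:** Over 0.4 s the spatula's image stayed put to within 0.1 pixel. It hung within 0.4° of the expected vertical line in the scene picture, with the bottom of its handle 80–85 mm above the bench.
- **Other objects and robot:** The cupcakes, jar, mug, bowl, green smoother and small spatula showed no change in the scene camera. The arm hid the small spatula from the top camera at the end. The robot was touching nothing.

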